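# Clear the key switch and hold the layout's power on

## Task

Take the scraper block and sweep the three metal chips off the top of the dark grey control unit into its black catch tray (only the scraper may touch them), then stand the scraper upright on the green mat, clear of the unit. Next take the red key out of its oak stand, push it fully home in the brass lock on top of the unit, working it with small wiggles past the sticky pins, turn it a quarter turn clockwise (seen from above) against the return spring, and finish while still holding the key turned. Leave the railway models and the pin vise where they are.

Things in the scene. Friction and masses are not known exactly. Their poses are not given: they have to be found in the camera images.
- control_unit: Dark grey metal box fixed on the mat (which is 3 mm thick, its top at z = 0.003). 130 mm along its x, 150 mm along its y, 50 mm high; origin at the centre of its underside, z up. Its flat top (z = 0.053) carries the chips and, at the centre, the flush brass lock, 31 mm across. Along its -y side is fixed a black open catch tray, 150 mm along x, 56 mm along y (from y = -75 to -131 mm), 30 mm high, 4 mm walls.
- keyhole (a point): Centre of the keyhole's mouth, level with the unit's top; axes as the unit's (they do not turn with the lock). A slot 13 x 6 mm, 44 mm deep; at rest its long side lies along the unit's x. Two pins, 12 and 20 mm below the mouth, stand 2 mm into it, one from each long side; each gives way to about 5 to 8 N on the key, less if the key is wiggled a few degrees about its own axis, and stays where pushed.
- tray (a point): Centre of the catch tray's inner floor, 5 mm above the tray's underside; axes as the unit's.
- lock (a joint): Turn of the brass lock in rad: 0 at rest, growing clockwise seen from above to 1.571 at its stop (a quarter turn). A spring turns it back to 0 when let go, about 0.02 N m at rest and 0.1 N m at the stop. It turns only with the key in it.
- key: Red-handled steel key standing blade down in the oak stand. Origin at the tip of the blade, z up the key, total height 76 mm. Blade 12 mm along x, 5 mm along y, 32 mm long with a rounded tip; then a round shoulder 20 mm across, 4 mm high, which rests on the stand's top or, fully home, on the lock; then the flat handle, 30 mm along x, 12 mm along y, from 36 to 76 mm above the tip: grip it across y. The key weighs 100 g and fits the lock either way round (half turn).
- key_stand: Oak block fixed on the mat, 56 x 56 x 40 mm, origin at the centre of its underside; the key hangs in a slot 36 mm deep in the middle of its top and is drawn straight up.
- scraper: Wooden scraper block standing on the mat, origin at the centre of its underside, z up. Foot 110 mm along x, 24 mm along y, 32 mm high, with a rubber underside 16 mm wide; on it a light wooden grip, 60 mm along x, 24 mm along y, from 32 to 68 mm height: grip it across y. 120 g.
- chip0: Loose silvery white-metal chip, 18 x 13 x 8 mm, 12 g, lying on top of the control unit; origin at the centre of its underside.
- chip1: Loose silvery white-metal chip, 18 x 13 x 8 mm, 12 g, lying on top of the control unit; origin at the centre of its underside.
- chip2: Loose silvery white-metal chip, 18 x 13 x 8 mm, 12 g, lying on top of the control unit; origin at the centre of its underside.
- coach: Bystander: maroon coach body, 36 x 250 mm, 50 mm high, long along its y; origin at the centre of its underside.
- goods_shed: Bystander: grey resin goods shed, 80 x 120 mm, 77 mm high; origin at the centre of its underside.
- buffer_stop0: Bystander: brass buffer stop, 30 x 40 x 28 mm; origin at the centre of its underside.
- buffer_stop1: Bystander: second brass buffer stop, 30 x 40 x 28 mm; origin at the centre of its underside.
- pin_vise: Bystander: chrome pin vise lying along its x, 100 mm long, 9 mm thick; origin at its underside.

How it is judged:
By the outcome, as a careful person would: the job done as asked, in the order asked, and still so for the second after the job is handed in, while the arm keeps its last pose, push and grip.
It also fails if it takes over 72 s, if anything falls off the work surface, if the arm or the gripper's body presses on something with over 40 N, if the wrist force passes 120 N, or if a joint passes its speed limit or range.

## Robot

A 6-joint arm with a two-finger parallel gripper is mounted at the origin on the work surface. World frame = base frame: x ahead of the robot, y to its left, z up, the work surface at z = 0. Lengths are in mm, angles in degrees, forces in N, time in s.
With the tool pointing down it reaches from about 350 to 850 mm from the base axis. Payload 8.1 kg.
Tool frame: the origin (TCP) lies midway between the tips of the shut fingers; the grasp point (between the pads) lies 19 mm behind it; z points along the fingers, y is the direction in which the jaws open and shut (so a half turn about z gives the same grasp; the last joint's range is limited). The gripper opens to 85 mm and grips with 20 to 120 N. Pads are 22 mm wide; open, the fingers measure 114 mm over their backs; the gripper's body (76 mm by 85 mm) begins 54 mm behind the grasp point. The pads swing forward as they close: fully open they stand 13 mm farther back than shut.
Start: joints at [-69.465, 7.471, 85.268, -0, 87.261, -4.893], TCP at [257.644, -541.871, 231.292] pointing down, gripper open.
Joint ranges: [-169.43, 169.43], [-51.17, 129.36], [1.28, 143.12], [-76.62, 256.62], [0, 156.53], [-152.29, 152.29]. Speed limits (degrees/s): [136.94, 136.94, 159.86, 180, 180, 180].

## Interface

Orientations are given as [roll, pitch, yaw] about the fixed x, y, z axes, in that order (R = Rz(yaw) Ry(pitch) Rx(roll)).
In Python, from bench import r gives the robot as it stands.
- The arm moves only by the tool carry_out, never from a script. Its argument "increments" is a list of rows, each a list of 3 entries, a list of its own where there are three numbers: the shift along the tool's x, y, z in m, then the turn, a rotation vector about the tool's x, y, z in rad, then the closure, from 0 (fully open) to 1 (shut). A call has 1 to 12 rows; each row shifts and turns the pose as measured when the row begins, along the tool's axes as they then stand; what a row does not reach is not made up. A row lasts 1/10 s, in which the tool goes at most 50 mm and 8.59 degrees, less where a joint would pass 70% of its speed; a pose out of reach is approached as far as the arm can. A call with a gripper value outside its range is refused whole. The fingers move at their own pace and stop on an object; "newtons" is the grip in N (left out, the last holds). Time passes only in rows, so rows that do not move let the fingers close. It gives the time, the measured TCP pose, the force and the opening at its end, in the units of the state.
- r.sense(): the state, without advancing time (a new reading comes with each control period).
- r.snapshot(name): name is "scene" or "top"; returns a dict with "image" (384x512x3 uint8, blue, green, red), "vertical_fov" (degrees; the focal length in pixels is half the picture's height over the tangent of half this angle, whatever the lens; pixels are square), "cx", "cy" (the principal point, pixels), "k1" (the pictures are not rectified: a ray, as slopes to the right and down, at radius r is drawn at 1 + k1 r^2 times it, then the intrinsics apply), "rvec" (rotation vector, rad) and "tvec" (3), from world to camera coordinates, as OpenCV has them. Camera axes: x right, y down, z forward; pixel columns grow to the right and rows downward; lengths in mm; the calibration is good to about 2 mm. A picture is of the moment at which its call begins. There is no depth.
- r.hand_in(): hands the job in, once; it reports no verdict.
The state is a dict: "time": time; "joint_pos": joint angles; "qd": joint speeds; "joint_efforts": joint torques, N m; "tool_pos": TCP position; "tcp_rot": TCP orientation; "ft_force": force on the tool from outside, world axes, zero at the start; "wrist_torque": the same for the moment, N m; "finger_gap": finger opening in mm.
Only numpy, scipy, OpenCV 4.12 (cv2) and the standard library are available. Lean on these libraries where they do the work, as an engineer would, in place of code of your own. Each camera call takes 0.05 s, during which the arm holds its last target.

## Working session

There is one attempt and no reset: what is moved stays moved. The work goes in short steps, Python scripts to look and compute and a tool call to move; the robot and the scene stay as the last step left them, time stands still between calls to the robot, and variables do not carry over. Pictures are saved under pics/ and viewed, and the job is handed in when it is done.

Besides the shell and the picture viewer there is one more tool, called after "Request:" by a JSON object that holds its "op" and its "data". carry_out: Moves the arm, as the interface text tells. Its arguments: {"type":"object","properties":{"increments":{"type":"array"},"newtons":{"type":"number"}},"required":["increments"]}

```bash
ls; mkdir -p pics; python3 - <<'E'
from bench import r
import cv2
print(r.sense())
for n in ("scene","top"):
    s=r.snapshot(n); cv2.imwrite(f"pics/{n}0.png",s["image"])
    print({k:v for k,v in s.items() if k!="image"})
E
```

```text
pics
{'time': 0.0, 'joint_pos': array([-6.94656842e+01,  7.51633434e+00,  8.53297864e+01, -4.82255168e-04,
        8.72603623e+01, -4.89170893e+00]), 'qd': array([ 0.09353658,  0.09814549, -0.0056871 ,  0.02337243,  0.03645523,
        0.12059766]), 'joint_efforts': array([-1.93467545e-04, -5.69389451e+01, -5.00553775e+01, -1.15123203e-04,
        1.46446333e-02,  4.65098663e-05]), 'tool_pos': array([ 257.44467723, -541.35532535,  230.22677716]), 'tcp_rot': array([-1.79893864e+02, -8.60018535e-03,  2.54260403e+01]), 'ft_force': array([-0.42224987, -0.4109894 ,  0.05179185]), 'wrist_torque': array([-0.00178049,  0.05445448,  0.00784318]), 'finger_gap': 85.17356039057879}
{'vertical_fov': 54.65176582515054, 'cx': 257.79831177385205, 'cy': 198.63393088227338, 'k1': -0.07046860138242762, 'rvec': array([ 0.92949985,  2.37363447, -1.20533021]), 'tvec': array([ 433.50078031, -177.53639799, 1452.6906195 ])}
{'vertical_fov': 43.26333302291711, 'cx': 254.4708815267321, 'cy': 190.81918639857832, 'k1': 0.06330544413041315, 'rvec': array([ 2.13981264, -2.11192748,  0.17369968]), 'tvec': array([  13.54117544,  575.18289221, 1136.04958659])}
```

View pics/scene0.png

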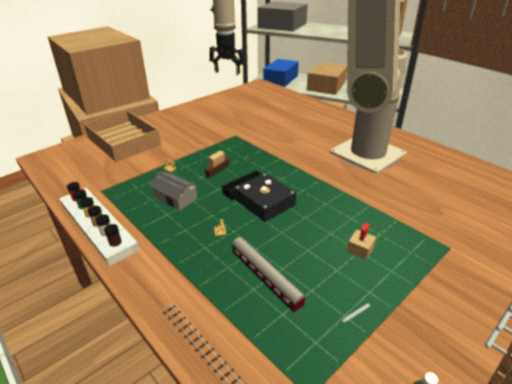

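View pics/top0.png

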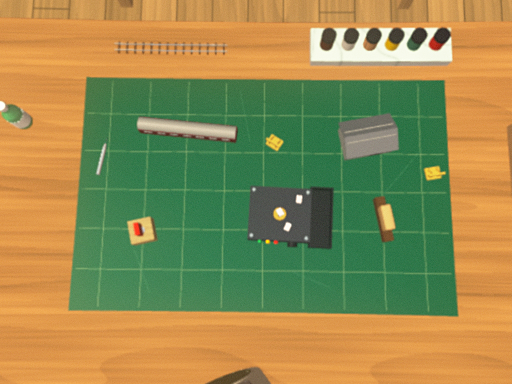

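```bash
cat > h.py <<'E'
import numpy as np, cv2
from bench import r
class Cam:
    def __init__(s,d):
        s.img=d["image"]; H=s.img.shape[0]
        f=H/2/np.tan(np.radians(d["vertical_fov"]/2))
        s.K=np.array([[f,0,d["cx"]],[0,f,d["cy"]],[0,0,1]]); s.D=np.array([d["k1"],0,0,0,0.])
        s.rv=np.array(d["rvec"],float); s.tv=np.array(d["tvec"],float); s.R=cv2.Rodrigues(s.rv)[0]
    def proj(s,P): return cv2.projectPoints(np.asarray(P,float).reshape(-1,1,3),s.rv,s.tv,s.K,s.D)[0].reshape(-1,2)
    def unproj(s,uv,z):
        n=cv2.undistortPoints(np.asarray(uv,float).reshape(-1,1,2),s.K,s.D).reshape(-1,2)
        d=np.c_[n,np.ones(len(n))]@s.R; c=-s.R.T@s.tv
        return c+d*((np.asarray(z)-c[2])/d[:,2])[:,None]
def cam(n): return Cam(r.snapshot(n))
def crop(c,uv,half,scale,name):
    u,v=map(int,uv); a=c.img[max(0,v-half):v+half,max(0,u-half):u+half]
    cv2.imwrite(name,cv2.resize(a,None,fx=scale,fy=scale,interpolation=cv2.INTER_CUBIC))
E
python3 - <<'E'
from h import *
t=cam("top"); s=cam("scene")
print("cams",-t.R.T@t.tv,-s.R.T@s.tv)
uv=[(279,214),(385,219),(141,231),(186,130),(102,159)]
print(t.unproj(uv,[53,40,60,50,5]).round(0))
uv=[(266,189),(217,163),(365,235)]
print(s.unproj(uv,[53,50,60]).round(0))
a=t.img[175:260,235:405]; cv2.imwrite("pics/t_unit.png",cv2.resize(a,None,fx=4.7,fy=4.7,interpolation=cv2.INTER_CUBIC))
crop(t,(141,231),25,12,"pics/t_key.png")
a=s.img[145:225,195:305]; cv2.imwrite("pics/s_unit.png",cv2.resize(a,None,fx=7,fy=7,interpolation=cv2.INTER_CUBIC))
crop(s,(362,240),25,12,"pics/s_key.png")
E
```

```text
cams [ 370.24011536    7.31202848 1218.39902221] [1177.1463884   650.84223684  721.44500701]
[[ 518.  -39.   53.]
 [ 511. -297.   40.]
 [ 472.  291.   60.]
 [ 727.  195.   50.]
 [ 661.  414.    5.]]
[[ 514.  -43.   53.]
 [ 526. -280.   50.]
 [ 476.  300.   60.]]
```

View pics/t_unit.png

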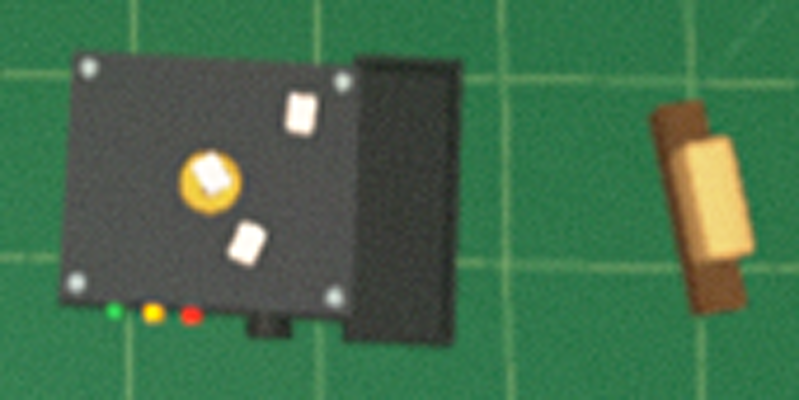

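View pics/t_key.png

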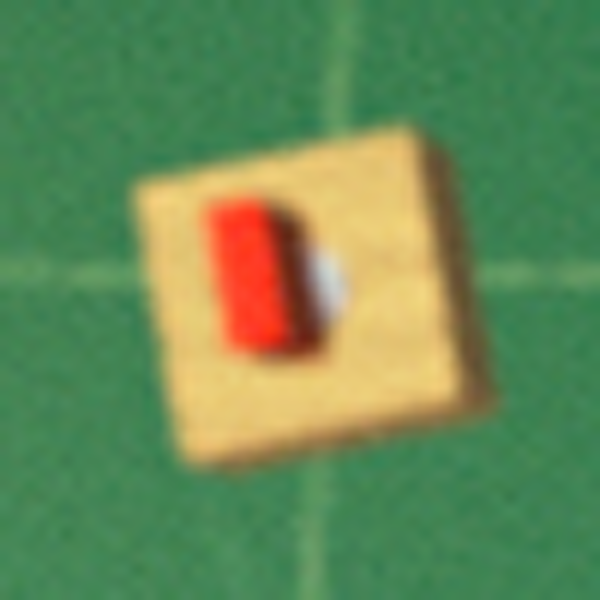

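View pics/s_unit.png

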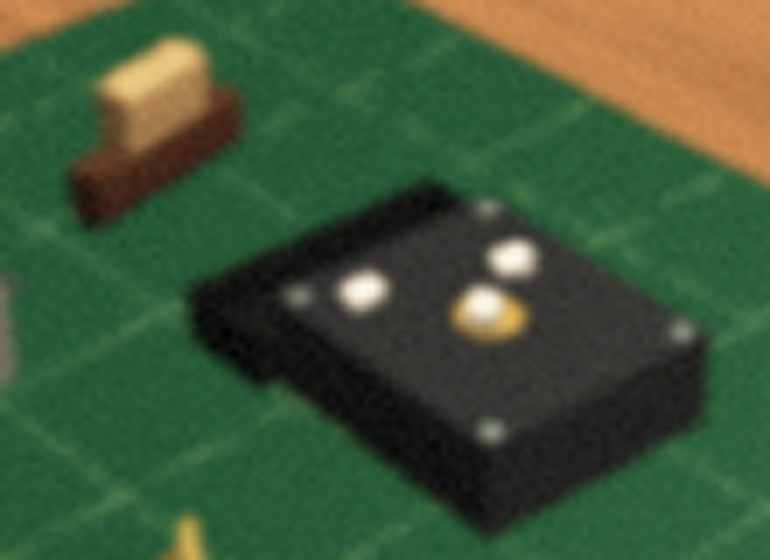

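View pics/s_key.png

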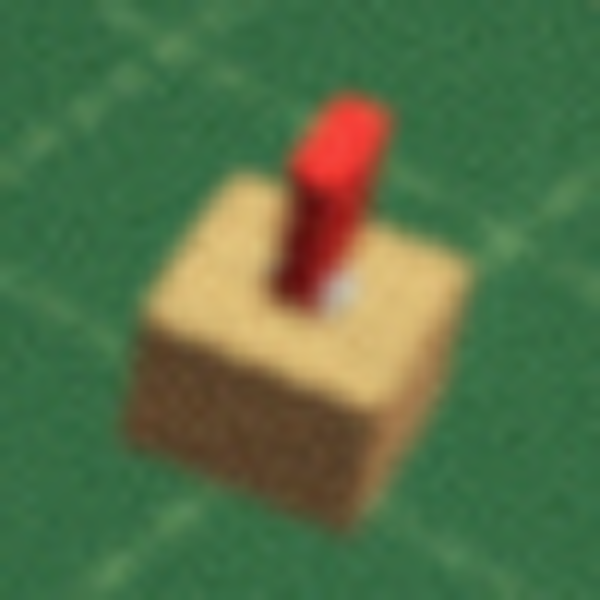

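```bash
cat >> h.py <<'E'
from scipy.optimize import minimize
SS=4
def avg(n,k=6):
    c=cam(n); im=c.img.astype(float)
    for _ in range(k-1): im+=r.snapshot(n)["image"]
    c.img=(im/k).round().astype(np.uint8); return c
def box(x0,x1,y0,y1,z0,z1):
    return np.array([[x,y,z] for x in(x0,x1) for y in(y0,y1) for z in(z0,z1)],float)
def cyl(rad,z0,z1):
    a=np.linspace(0,2*np.pi,32,endpoint=False)
    return np.vstack([np.c_[rad*np.cos(a),rad*np.sin(a),np.full(32,z)] for z in(z0,z1)])
def place(P,p,z): 
    c,s=np.cos(p[2]),np.sin(p[2]); return P@np.array([[c,s,0],[-s,c,0],[0,0,1]])+[p[0],p[1],z]
def render(c,parts,p,z,roi):
    u0,v0,u1,v1=roi; m=np.zeros(((v1-v0)*SS,(u1-u0)*SS),np.uint8)
    for P in parts:
        q=(c.proj(place(P,p,z))-[u0,v0]+.5)*SS-.5
        h=cv2.convexHull(q.astype(np.float32))
        cv2.fillConvexPoly(m,np.round(h*256).astype(np.int32),255,cv2.LINE_AA,8)
    return m/255.
def target(c,roi,f):
    u0,v0,u1,v1=roi; a=c.img[v0:v1,u0:u1]
    a=cv2.resize(a,None,fx=SS,fy=SS,interpolation=cv2.INTER_CUBIC).astype(float)
    return f(a[...,0],a[...,1],a[...,2]).astype(float)
def fit(views,parts,p0,z,steps=(6,6,.1)):
    # views: list of (cam,roi,target,weight)
    def cost(p): return sum((((render(c,parts,p,z,roi)-t)**2)*w).sum() for c,roi,t,w in views)
    best=None
    for k in range(3):
        p0=np.array(p0,float); s=np.array(steps)/(2**k)
        sim=np.vstack([p0]+[p0+np.eye(3)[i]*s[i] for i in range(3)])
        o=minimize(cost,p0,method="Nelder-Mead",options=dict(initial_simplex=sim,xatol=.01,fatol=.01)); p0=o.x
    return o.x,o.fun/sum(t.sum() for _,_,t,_ in views)
E
cat > loc.py <<'E'
from h import *
t=avg("top"); s=avg("scene")
def green(b,g,r): return (g>1.15*r)&(g>1.1*b)&(g>45)
def show(name,c,roi,tg,parts,p,z):
    m=render(c,parts,p,z,roi); u0,v0,u1,v1=roi
    a=cv2.resize(c.img[v0:v1,u0:u1],None,fx=SS,fy=SS,interpolation=cv2.INTER_CUBIC)
    for x,col in((m>.5,(0,0,255)),(tg>.5,(255,255,0))):
        cs=cv2.findContours(x.astype(np.uint8),cv2.RETR_LIST,cv2.CHAIN_APPROX_NONE)[0]; cv2.drawContours(a,cs,-1,col,1)
    cv2.imwrite(name,a)
def run(name,parts,z,p0,rois,f,wf=None,vis=True):
    V=[]
    for c,roi,n in((t,rois[0],"t"),(s,rois[1],"s")):
        tg=target(c,roi,f); w=np.ones_like(tg)
        if wf: wf(n,w,roi)
        V.append((c,roi,tg,w))
    out=[]
    for lab,vv in(("both",V),("top",V[:1]),("scene",V[1:])):
        p,e=fit(vv,parts,p0,z); out.append(p); print(name,lab,p[:2].round(2),np.degrees(p[2]).round(2),round(e,3))
    if vis:
        for (c,roi,tg,_),n in zip(V,"ts"): show(f"pics/fit_{name}_{n}.png",c,roi,tg,parts,out[0],z)
    return out
if __name__=="__main__":
    unit=[box(-65,65,-75,75,0,50),box(-75,75,-131,-75,0,30)]
    def wf(n,w,roi):
        u0,v0=roi[:2]
        if n=="t": w[int((240.5-v0)*SS):int((252-v0)*SS),int((254-u0)*SS):int((302-u0)*SS)]=0
    run("unit",unit,3,[516,-40,0],[(238,178,342,258),(215,165,305,225)],lambda b,g,r:~green(b,g,r),wf)
    scr=[box(-55,55,-12,12,0,32),box(-30,30,-12,12,32,68)]
    run("scraper",scr,3,[515,-285,np.radians(13)],[(364,188,404,248),(198,144,236,184)],lambda b,g,r:~green(b,g,r))
    run("stand",[box(-28,28,-28,28,0,40),box(-15,15,-6,6,36,80)],3,[472,295,np.radians(10)],[(120,210,164,252),(340,218,382,264)],lambda b,g,r:~green(b,g,r))
    run("key",[box(-15,15,-6,6,36,76)],11,[472,295,np.radians(10)],[(120,210,164,252),(340,218,382,264)],lambda b,g,r:(r>2*g)&(r>2*b)&(r>90))
    for u0,v0,u1,v1 in[(270,185,325,240)]:
        a=t.img[v0:v1,u0:u1]; k=8
        A=cv2.resize(a,None,fx=k,fy=k,interpolation=cv2.INTER_CUBIC)
        m=(A.min(2)>140).astype(np.uint8)
        for c in cv2.findContours(m,cv2.RETR_EXTERNAL,cv2.CHAIN_APPROX_NONE)[0]:
            if cv2.contourArea(c)<500: continue
            (x,y),wh,ang=cv2.minAreaRect(c); uv=((x+.5)/k-.5+u0,(y+.5)/k-.5+v0)
            print("chip",uv,wh,t.unproj([uv],[57])[0].round(1))
E
python3 loc.py; cd pics; python3 - <<'E'
import cv2,numpy as np
for n in("unit",):
    pass
def pad(a,H,W): 
    o=np.zeros((H,W,3),np.uint8); o[:min(H,a.shape[0]),:min(W,a.shape[1])]=a[:H,:W]; return o
L=[cv2.imread(f"fit_{n}_{c}.png") for n in("unit","scraper","stand","key") for c in "ts"]
o=np.vstack([np.hstack([pad(L[0],320,416),pad(L[1],320,360)]),np.hstack([pad(a,240,(776)//4) for a in L[2:6]])])
cv2.imwrite("fits.png",o)
E
```

```text
unit both [517.77 -41.51] -2.36 0.084
unit top [517.82 -39.17] -2.33 0.059
unit scene [518.75 -47.73] -4.13 0.123
scraper both [ 513.97 -298.67] 10.83 0.218
scraper top [ 514.31 -296.99] 8.38 0.106
scraper scene [ 507.63 -306.53] 15.7 0.251
stand both [476.76 295.81] 13.43 0.093
stand top [476.69 297.8 ] 13.53 0.014
stand scene [473.72 293.32] 12.33 0.048
key both [475.9  295.18] 23.95 0.453
key top [477.46 299.12] 30.44 0.527
key scene [470.25 291.96] 24.21 0.276
chip (305.6875, 237.6875) (28.0, 26.0) [ 461.6 -103.    57. ]
chip (287.16297340393066, 226.20976638793945) (51.07394027709961, 70.34103393554688) [488.4 -58.7  57. ]
chip (279.5888509750366, 211.59479522705078) (68.09280395507812, 52.223079681396484) [523.6 -40.4  57. ]
chip (298.59086990356445, 198.6849489212036) (50.043453216552734, 68.76278686523438) [555.7 -86.3  57. ]
chip (307.43750381469727, 191.87500047683716) (26.16295051574707, 26.16295051574707) [ 572.7 -107.8   57. ]
```

View pics/fits.png

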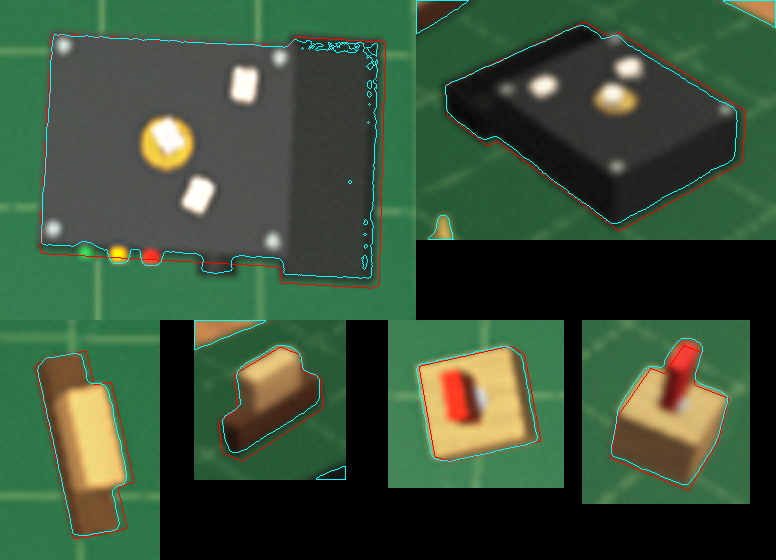

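```bash
cat > loc2.py <<'E'
from loc import *
import loc
def nearest(bg,fg):
    bg=np.array(bg,float);fg=np.array(fg,float)
    def f(b,g,r):
        x=np.stack([b,g,r],-1)
        d=lambda C: np.min([((x-c)**2).sum(-1) for c in C],0)
        return d(fg)<d(bg)
    return f
if __name__=="__main__":
    for n,c,uv in(("t",loc.t,[(230,200),(260,200),(320,215),(384,205),(388,215),(383,233),(148,228),(139,231)]),("s",loc.s,[(240,220),(265,205),(265,180),(212,172),(208,172),(218,158),(360,234),(364,234)])):
        print(n,[c.img[v-1:v+2,u-1:u+2].mean((0,1)).round().tolist() for u,v in uv])
E
python3 loc2.py
```

```text
t [[77.0, 122.0, 49.0], [79.0, 83.0, 81.0], [54.0, 60.0, 56.0], [90.0, 157.0, 197.0], [122.0, 213.0, 241.0], [43.0, 76.0, 114.0], [115.0, 197.0, 229.0], [28.0, 49.0, 185.0]]
s [[55.0, 92.0, 39.0], [90.0, 99.0, 95.0], [111.0, 123.0, 129.0], [24.0, 38.0, 66.0], [19.0, 30.0, 50.0], [86.0, 139.0, 182.0], [64.0, 102.0, 150.0], [28.0, 35.0, 145.0]]
```

```bash
cat > loc3.py <<'E'
from loc2 import *
from loc import run
import loc
def run2(name,parts,z,p0,rois,fs,wf=None):
    V=[]
    for c,roi,n,f in((loc.t,rois[0],"t",fs[0]),(loc.s,rois[1],"s",fs[1])):
        tg=target(c,roi,f); w=np.ones_like(tg)
        if wf: wf(n,w,roi)
        V.append((c,roi,tg,w))
    out=[]
    for lab,vv in(("both",V),("top",V[:1]),("scene",V[1:])):
        p,e=fit(vv,parts,p0,z); out.append(p); print(name,lab,p[:2].round(2),np.degrees(p[2]).round(2),round(e,3))
    for (c,roi,tg,_),n,o in zip(V,"ts",out[1:]): show(f"pics/fit_{name}_{n}.png",c,roi,tg,parts,o,z)
    return out
GT=[(77,122,49)]; GS=[(55,92,39),(65,105,50)]
unit=[box(-65,65,-75,75,0,50),box(-75,75,-131,-75,0,30)]
def wfu(n,w,roi):
    u0,v0=roi[:2]
    if n=="t": w[int((239-v0)*SS):int((252-v0)*SS),int((252-u0)*SS):int((304-u0)*SS)]=0
scr=[box(-55,55,-12,12,0,32),box(-30,30,-12,12,32,68)]
if __name__=="__main__":
    run2("unit",unit,3,[516,-40,0],[(238,178,342,258),(215,165,305,225)],[nearest(GT,[(79,83,81),(54,60,56),(200,200,200),(40,150,200)]),nearest(GS,[(50,52,52),(25,25,25),(95,95,95),(15,15,15),(200,200,200),(40,150,200)])],wfu)
    run2("scraper",scr,3,[515,-295,np.radians(13)],[(364,188,404,248),(198,144,236,184)],[nearest(GT,[(43,76,114),(122,213,241),(90,157,197)]),nearest(GS,[(24,38,66),(15,25,45),(86,139,182)])])
    k=lambda b,g,r:(r-g>.6*r)&(r>60)
    run2("key",[box(-15,15,-6,6,36,76)],11,[472,295,np.radians(10)],[(120,210,164,252),(340,218,382,264)],[k,k])
E
python3 loc3.py;cd pics; python3 - <<'E'
import cv2,numpy as np
def pad(a,H,W): 
    o=np.zeros((H,W,3),np.uint8); o[:min(H,a.shape[0]),:min(W,a.shape[1])]=a[:H,:W]; return o
L=[cv2.imread(f"fit_{n}_{c}.png") for n in("unit","scraper","key") for c in "ts"]
o=np.vstack([np.hstack([pad(L[0],320,416),pad(L[1],320,360)]),np.hstack([pad(a,240,(776)//4) for a in L[2:6]])])
cv2.imwrite("fits2.png",o)
E
```

```text
unit both [519.96 -40.32] -2.47 0.042
unit top [520.02 -39.68] -2.41 0.007
unit scene [519.08 -45.21] -2.7 0.073
scraper both [ 514.14 -298.36] 10.82 0.203
scraper top [ 514.22 -296.88] 8.75 0.09
scraper scene [ 510.06 -304.28] 15.2 0.28
key both [475.96 295.12] 26.45 0.662
key top [477.39 299.24] 36.71 0.825
key scene [468.36 290.93] 26.5 0.402
```

View pics/fits2.png

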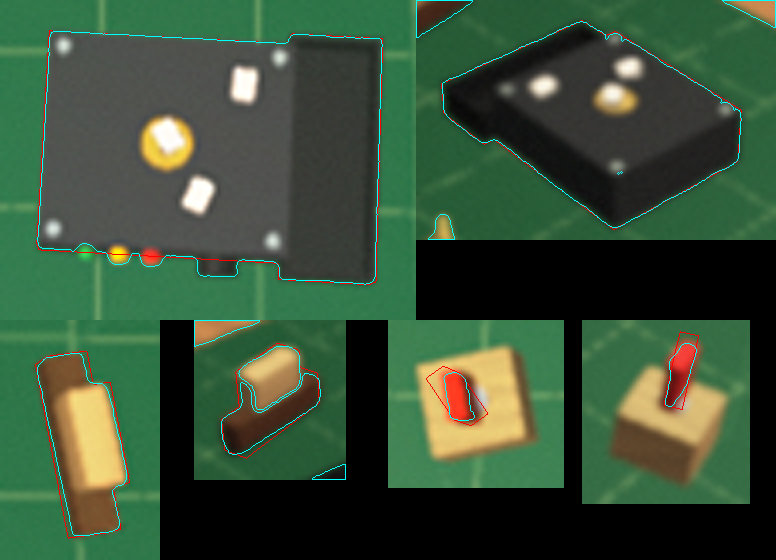

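```bash
cat > loc4.py <<'E'
from loc3 import *
import loc3
k=[nearest([(115,197,229),(77,122,49),(200,200,200),(60,80,100)],[(28,49,185),(40,45,230),(20,20,90)]),nearest([(64,102,150),(115,190,220),(55,92,39),(180,180,180)],[(28,35,145),(40,45,225),(15,15,80)])]
run2("key",[box(-15,15,-6,6,36,76)],11,[475,296,np.radians(10)],[(126,216,156,246),(346,218,376,250)],k)
L=[cv2.imread(f"pics/fit_{n}_{c}.png") for n in("scraper","key") for c in "ts"]
def pad(a,H,W): 
    a=cv2.resize(a,None,fx=2.4,fy=2.4); o=np.zeros((H,W,3),np.uint8); o[:min(H,a.shape[0]),:min(W,a.shape[1])]=a[:H,:W]; return o
cv2.imwrite("pics/fits3.png",np.vstack([np.hstack([pad(L[0],300,390),pad(L[1],300,390)]),np.hstack([pad(L[2],290,390),pad(L[3],290,390)])]))
E
python3 loc4.py
```

```text
key both [476.43 294.95] 23.6 0.496
key top [476.86 298.46] 30.37 0.487
key scene [470.94 291.75] 23.48 0.39
```

View pics/fits3.png

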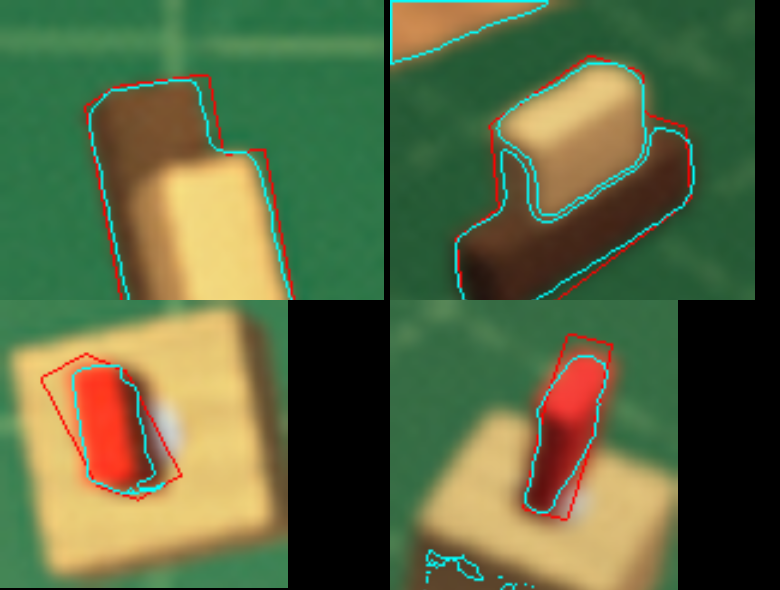

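```bash
cat > ov.py <<'E'
from h import *
def wire(c,roi,boxes,p,z,k=12):
    u0,v0,u1,v1=roi
    a=cv2.resize(c.img[v0:v1,u0:u1],None,fx=k,fy=k,interpolation=cv2.INTER_CUBIC)
    for P,col in boxes:
        q=(c.proj(place(P,p,z))-[u0,v0]+.5)*k-.5
        for i in range(8):
            for j in range(i):
                if bin(i^j).count("1")==1: cv2.line(a,tuple(int(x) for x in q[i]),tuple(int(x) for x in q[j]),col,1,cv2.LINE_AA)
    return a
E
python3 - <<'E'
from ov import *
t=avg("top"); s=avg("scene")
B=[(box(-28,28,-28,28,0,40),(255,255,0)),(box(-15,15,-6,6,44,84),(0,255,0))]
p=(476.7,297.8,np.radians(13.5))
p2=(473.7,293.3,np.radians(12.5))
a=wire(t,(122,212,160,252),B,p,3,10);b=wire(s,(342,216,380,264),B,p2,3,10)
h=max(a.shape[0],b.shape[0]); f=lambda x:np.vstack([x,np.zeros((h-x.shape[0],x.shape[1],3),np.uint8)])
cv2.imwrite("pics/wire1.png",np.hstack([f(a),f(b)]))
E
```

```text
(no output)
```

View pics/wire1.png

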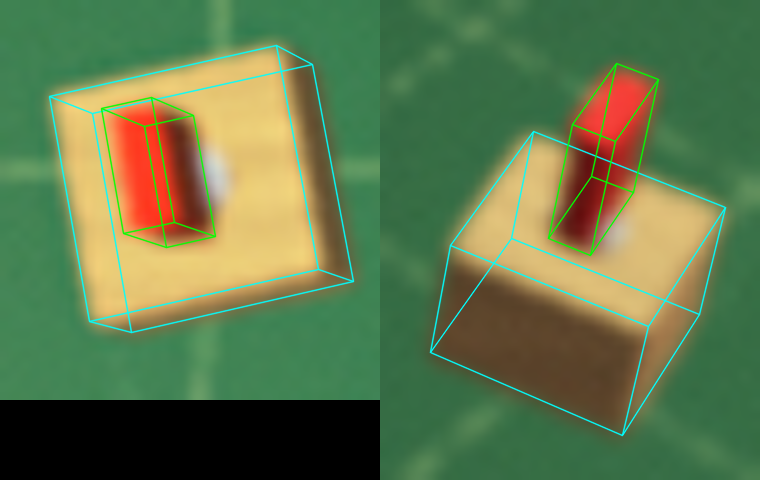

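```bash
python3 - <<'E'
from ov import *
t=avg("top"); s=avg("scene")
B=[(box(-55,55,-12,12,0,32),(255,255,0)),(box(-30,30,-12,12,32,68),(0,255,0))]
p=(513.5,-296.5,np.radians(12))
p2=(512,-302,np.radians(12))
a=wire(t,(366,188,404,248),B,p,3,9);b=wire(s,(200,146,234,182),B,p2,3,12)
h=max(a.shape[0],b.shape[0]); f=lambda x:np.vstack([x,np.zeros((h-x.shape[0],x.shape[1],3),np.uint8)])
cv2.imwrite("pics/wire2.png",np.hstack([f(a),f(b)]))
E
```

```text
(no output)
```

View pics/wire2.png

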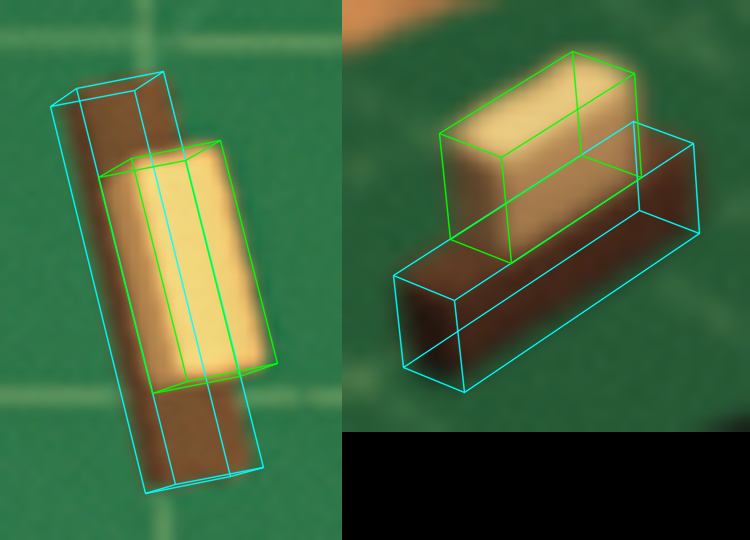

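```bash
cat > plan.py <<'E'
import sys
from h import *
# usage: plan.py x y z yaw n
def st():
    s=r.sense(); print("t",round(s["time"],2),"tcp",s["tool_pos"].round(2),"rot",s["tcp_rot"].round(2),"F",s["ft_force"].round(2),"T",s["wrist_torque"].round(3),"gap",round(s["finger_gap"],2),"J",s["joint_pos"].round(1)); return s
def plan(tp,yaw,n):
    s=st(); p=s["tool_pos"]; y0=s["tcp_rot"][2]
    d=np.array(tp)-p; dy=(yaw-y0+180)%360-180
    print("delta",d.round(1),"dyaw",round(dy,2))
    for k in range(n):
        a=np.radians(y0+dy*k/n); c,q=np.cos(a),np.sin(a); e=d/n
        print([[round(x/1000,4) for x in (c*e[0]+q*e[1], q*e[0]-c*e[1], -e[2])],[0,0,round(-np.radians(dy)/n,4)]])
if __name__=="__main__":
    a=list(map(float,sys.argv[1:])); 
    plan(a[:3],a[3],int(a[4])) if a else st()
E
python3 plan.py 513.5 -298.5 110 10.5 9
```

```text
t 3.8 tcp [ 257.63 -541.9   231.31] rot [180.    -0.    25.43] F [-0.22  0.29  0.57] T [ 0.018  0.067 -0.015] gap 85.24 J [-69.5   7.5  85.3   0.   87.3  -4.9]
delta [ 255.9  243.4 -121.3] dyaw -14.93
[[np.float64(0.0373), np.float64(-0.0122), np.float64(0.0135)], [0, 0, np.float64(0.0289)]]
[[np.float64(0.0369), np.float64(-0.0133), np.float64(0.0135)], [0, 0, np.float64(0.0289)]]
[[np.float64(0.0365), np.float64(-0.0144), np.float64(0.0135)], [0, 0, np.float64(0.0289)]]
[[np.float64(0.0361), np.float64(-0.0154), np.float64(0.0135)], [0, 0, np.float64(0.0289)]]
[[np.float64(0.0356), np.float64(-0.0164), np.float64(0.0135)], [0, 0, np.float64(0.0289)]]
[[np.float64(0.0351), np.float64(-0.0175), np.float64(0.0135)], [0, 0, np.float64(0.0289)]]
[[np.float64(0.0346), np.float64(-0.0185), np.float64(0.0135)], [0, 0, np.float64(0.0289)]]
[[np.float64(0.0341), np.float64(-0.0195), np.float64(0.0135)], [0, 0, np.float64(0.0289)]]
[[np.float64(0.0335), np.float64(-0.0204), np.float64(0.0135)], [0, 0, np.float64(0.0289)]]
```

Request:
{"op": "carry_out", "data": {"increments": [[[0.037,-0.012,0.0135],[0,0,0.029],0],[[0.037,-0.013,0.0135],[0,0,0.029],0],[[0.0365,-0.014,0.0135],[0,0,0.029],0],[[0.036,-0.0155,0.0135],[0,0,0.029],0],[[0.0355,-0.0165,0.0135],[0,0,0.029],0],[[0.035,-0.0175,0.0135],[0,0,0.029],0],[[0.0345,-0.0185,0.0135],[0,0,0.029],0],[[0.034,-0.0195,0.0135],[0,0,0.029],0],[[0.0335,-0.0205,0.0135],[0,0,0.029],0]]}}

```text
time: 4.7
tool_pos: [521.1, -299.1, 108.7]
tcp_rot: [179.5, -0.1, 9.3]
ft_force: [-0.1, -0.6, -0.3]
finger_gap: 85.4
```

```bash
sed -i 's/print(\[\[round(x/print([[round(float(x)/; s/round(x\/1000/round(float(x)\/1000/; s/round(-np.rad/round(-float(np.rad/; s/(dy)\/n,4)/(dy))\/n,4)/; s/round(float(float(x)\/1000/round(float(x)\/1000/' plan.py; sed -i 's/round(float(x)\/\/1000/round(float(x)\/1000/' plan.py; python3 plan.py 513.5 -298.5 40 10.5 4
python3 -c "
from h import *
t=cam('top');s=cam('scene')
cv2.imwrite('pics/a1.png',np.hstack([cv2.resize(t.img[160:280,340:440],None,fx=4,fy=4),cv2.resize(s.img[90:210,170:270],None,fx=4,fy=4)]))"
```

```text
t 4.7 tcp [ 521.06 -299.09  108.73] rot [ 1.7946e+02 -1.3000e-01  9.3500e+00] F [-0.07 -0.65 -0.26] T [ 0.002 -0.041  0.   ] gap 85.4 J [-34.6  12.2  93.1  -0.3  74.2  46.2]
delta [ -7.6   0.6 -68.7] dyaw 1.15
[[-0.0018, -0.0005, 0.0172], [0, 0, -0.005]]
[[-0.0018, -0.0005, 0.0172], [0, 0, -0.005]]
[[-0.0018, -0.0005, 0.0172], [0, 0, -0.005]]
[[-0.0018, -0.0005, 0.0172], [0, 0, -0.005]]
```

View pics/a1.png

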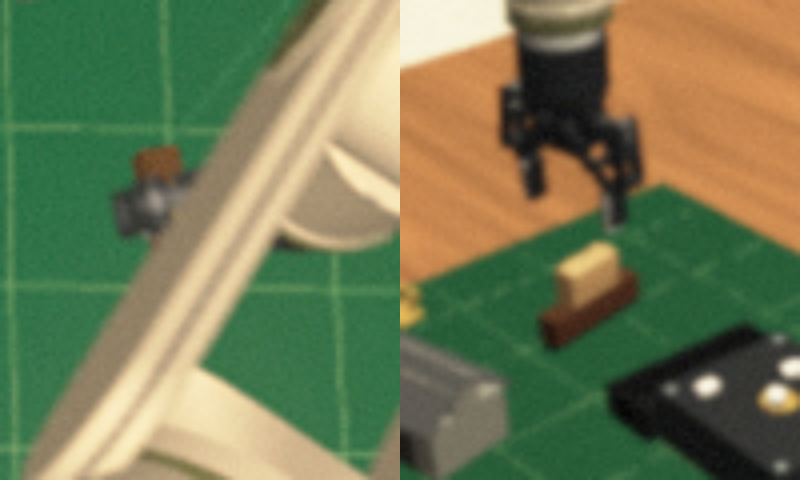

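Request:
{"op": "carry_out", "data": {"increments": [[[-0.002,0,0.019],[0.002,0,-0.005],0],[[-0.002,0,0.019],[0.002,0,-0.005],0],[[-0.002,0,0.019],[0.002,0,-0.005],0],[[-0.002,0,0.012],[0,0,-0.005],0],[[0,0,0.002],[0,0,0],0]]}}

```text
time: 5.3
tool_pos: [515.3, -297.8, 34.9]
tcp_rot: [179.9, -0.1, 11.1]
ft_force: [-0.7, 0.3, -0.5]
finger_gap: 85.3
```

```bash
python3 plan.py 513.5 -298.5 36 10.5 1
```

```text
t 5.3 tcp [ 515.28 -297.78   34.92] rot [ 1.7987e+02 -1.2000e-01  1.1060e+01] F [-0.67  0.34 -0.52] T [-0.04  -0.042  0.021] gap 85.31 J [-35.   16.7  96.2  -0.   66.9  44. ]
delta [-1.8 -0.7  1.1] dyaw -0.56
[[-0.0019, 0.0004, -0.0011], [0, 0, 0.0098]]
```

Request:
{"op": "carry_out", "data": {"increments": [[[-0.0015,0,-0.001],[0,0,0.006],0.4],[[0,0,0],[0,0,0],0.7],[[0,0,0],[0,0,0],1],[[0,0,0],[0,0,0],1],[[0,0,0],[0,0,0],1],[[0,0,0],[0,0,0],1]], "newtons": 60}}

```text
time: 5.9
tool_pos: [515.3, -300.1, 39.8]
tcp_rot: [179.7, -0.3, 10.6]
ft_force: [0.1, -0.7, -0.5]
finger_gap: 23.0
```

```bash
python3 plan.py 519.5 38 110 -2.4 9
python3 -c "
from h import *
t=cam('top');s=cam('scene')
cv2.imwrite('pics/a2.png',np.hstack([cv2.resize(t.img[160:280,340:440],None,fx=4,fy=4),cv2.resize(s.img[90:210,170:270],None,fx=4,fy=4)]))"
```

```text
t 5.9 tcp [ 515.28 -300.09   39.78] rot [179.66  -0.31  10.62] F [ 0.09 -0.69 -0.51] T [ 0.022 -0.032  0.007] gap 22.97 J [-35.1  16.2  96.2  -0.   67.1  44.2]
delta [  4.2 338.1  70.2] dyaw -13.02
[[0.0074, -0.0368, -0.0078], [0, 0, 0.0253]]
[[0.0065, -0.037, -0.0078], [0, 0, 0.0253]]
[[0.0055, -0.0372, -0.0078], [0, 0, 0.0253]]
[[0.0046, -0.0373, -0.0078], [0, 0, 0.0253]]
[[0.0036, -0.0374, -0.0078], [0, 0, 0.0253]]
[[0.0027, -0.0375, -0.0078], [0, 0, 0.0253]]
[[0.0017, -0.0375, -0.0078], [0, 0, 0.0253]]
[[0.0008, -0.0376, -0.0078], [0, 0, 0.0253]]
[[-0.0002, -0.0376, -0.0078], [0, 0, 0.0253]]
```

View pics/a2.png

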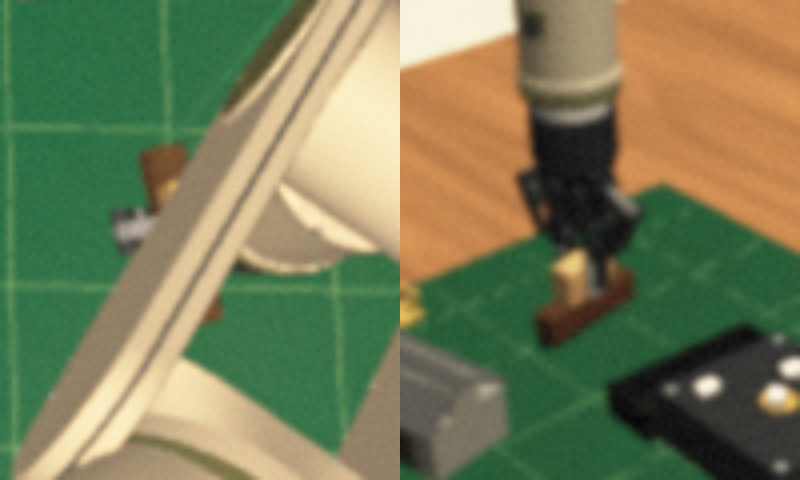

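Request:
{"op": "carry_out", "data": {"increments": [[[0,0,0],[0,0,0],1]]}}

```text
time: 6.1
tool_pos: [515.1, -299.9, 39.4]
tcp_rot: [179.7, -0.3, 10.6]
ft_force: [-0.5, -0.1, -0.6]
finger_gap: 23.1
```

Request:
{"op": "carry_out", "data": {"increments": [[[0,0,0.002],[0,0,0],1]]}}

```text
time: 6.2
tool_pos: [515.4, -300.1, 39.0]
tcp_rot: [179.7, -0.3, 10.6]
ft_force: [-10.9, 5.4, 26.8]
finger_gap: 23.1
```

Request:
{"op": "carry_out", "data": {"increments": [[[0,0,0.002],[0,0,0],1]]}}

```text
time: 6.3
tool_pos: [515.4, -300.2, 39.0]
tcp_rot: [179.7, -0.3, 10.6]
ft_force: [-11.9, 6.2, 23.3]
finger_gap: 23.2
```

Request:
{"op": "carry_out", "data": {"increments": [[[0,0,-0.04],[0,0,0],1],[[0,0,-0.045],[0,0,0],1]]}}

```text
time: 6.5
tool_pos: [510.1, -296.5, 117.9]
tcp_rot: [-179.7, 0.3, 10.6]
ft_force: [1.9, 0.0, -0.2]
finger_gap: 23.1
```

```bash
python3 plan.py 528 12 125 -2.4 9
```

```text
t 6.5 tcp [ 510.09 -296.47  117.89] rot [-179.7     0.33   10.64] F [ 1.9   0.02 -0.2 ] T [-0.053 -0.055 -0.051] gap 23.11 J [-35.1  10.9  93.5  -0.   76.   44.2]
delta [ 17.9 308.5   7.1] dyaw -13.04
[[0.0083, -0.0333, -0.0008], [0, 0, 0.0253]]
[[0.0074, -0.0335, -0.0008], [0, 0, 0.0253]]
[[0.0066, -0.0337, -0.0008], [0, 0, 0.0253]]
[[0.0057, -0.0338, -0.0008], [0, 0, 0.0253]]
[[0.0049, -0.034, -0.0008], [0, 0, 0.0253]]
[[0.004, -0.0341, -0.0008], [0, 0, 0.0253]]
[[0.0032, -0.0342, -0.0008], [0, 0, 0.0253]]
[[0.0023, -0.0343, -0.0008], [0, 0, 0.0253]]
[[0.0014, -0.0343, -0.0008], [0, 0, 0.0253]]
```

Request:
{"op": "carry_out", "data": {"increments": [[[0.008,-0.033,-0.001],[0,0,0.025],1],[[0.0075,-0.0335,-0.001],[0,0,0.025],1],[[0.0065,-0.0335,-0.001],[0,0,0.025],1],[[0.0055,-0.034,-0.001],[0,0,0.025],1],[[0.005,-0.034,-0.001],[0,0,0.025],1],[[0.004,-0.034,-0.001],[0,0,0.025],1],[[0.003,-0.034,-0.001],[0,0,0.025],1],[[0.002,-0.034,-0.001],[0,0,0.025],1],[[0.001,-0.03,-0.001],[0,0,0.025],1],[[0,0,0],[0,0,0],1]]}}

```text
time: 7.5
tool_pos: [532.3, 13.9, 135.6]
tcp_rot: [179.8, -0.4, -3.0]
ft_force: [-0.1, 0.1, -1.1]
finger_gap: 23.3
```

```bash
python3 plan.py 528 13 95 -2.4 2
python3 -c "
from h import *
t=cam('top');s=cam('scene')
cv2.imwrite('pics/a3.png',np.hstack([cv2.resize(t.img[160:280,230:340],None,fx=4,fy=4),cv2.resize(s.img[110:230,210:310],None,fx=4,fy=4)]))"
```

```text
t 7.5 tcp [532.31  13.94 135.6 ] rot [179.81  -0.44  -3.02] F [-0.14  0.09 -1.15] T [-0.007 -0.034  0.004] gap 23.3 J [ -3.9   0.4 102.8  -0.2  76.3  89.2]
delta [ -4.3  -0.9 -40.6] dyaw 0.62
[[-0.0021, 0.0006, 0.0203], [0, 0, -0.0054]]
[[-0.0021, 0.0006, 0.0203], [0, 0, -0.0054]]
```

View pics/a3.png

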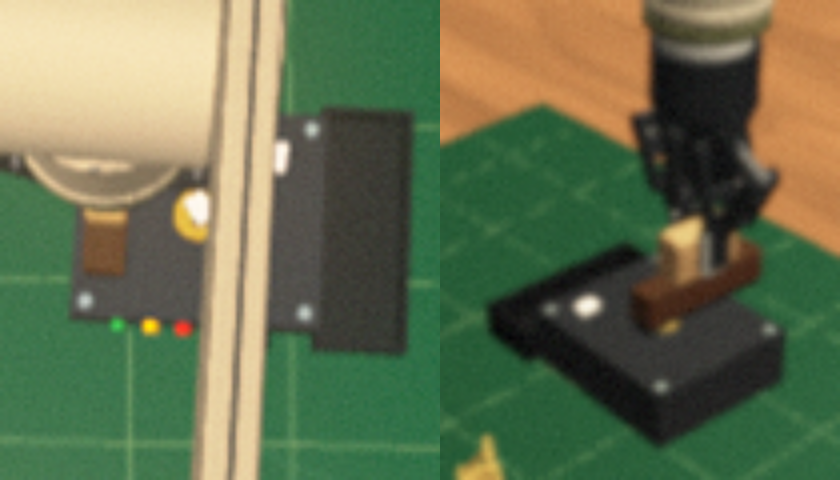

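Request:
{"op": "carry_out", "data": {"increments": [[[-0.002,0,0.02],[0,0.003,-0.005],1],[[-0.002,0,0.018],[0,0.003,-0.005],1],[[0,0,0.002],[0,0,0],1]]}}

```text
time: 7.9
tool_pos: [529.5, 8.0, 95.3]
tcp_rot: [179.6, -0.9, -2.5]
ft_force: [-1.5, 0.0, -2.2]
finger_gap: 23.4
```

```bash
python3 plan.py 523 -122 90.5 -2.4 1
```

```text
t 7.9 tcp [529.51   7.96  95.3 ] rot [179.63  -0.91  -2.49] F [-1.47  0.02 -2.18] T [0.009 0.044 0.053] gap 23.43 J [ -4.5   2.  105.7  -0.4  71.4  88.1]
delta [  -6.5 -130.    -4.8] dyaw 0.09
[[-0.0009, 0.1301, 0.0048], [0, 0, -0.0015]]
```

Request:
{"op": "carry_out", "data": {"increments": [[[0,0,0.002],[0.003,-0.008,0],1],[[0,0,0.002],[0.003,-0.008,0],1]]}}

```text
time: 8.1
tool_pos: [529.6, 6.2, 91.7]
tcp_rot: [180.0, 0.1, -2.6]
ft_force: [-0.8, -0.0, -1.4]
finger_gap: 23.4
```

Request:
{"op": "carry_out", "data": {"increments": [[[0,0,0.001],[0,0,0],1]]}}

```text
time: 8.2
tool_pos: [530.1, 5.6, 91.2]
tcp_rot: [180.0, 0.1, -2.6]
ft_force: [0.4, 0.9, -1.3]
finger_gap: 23.4
```

```bash
python3 plan.py 523 -122 90.5 -2.4 1
```

```text
t 8.2 tcp [530.14   5.62  91.22] rot [ 1.7997e+02  6.0000e-02 -2.6400e+00] F [ 0.38  0.93 -1.27] T [-0.03  -0.006  0.019] gap 23.35 J [ -4.9   3.3 104.8  -0.   71.9  87.7]
delta [  -7.1 -127.6   -0.7] dyaw 0.24
[[-0.0013, 0.1278, 0.0007], [0, 0, -0.0042]]
```

Request:
{"op": "carry_out", "data": {"increments": [[[-0.0005,0.006,0.0008],[0,0,0],1],[[-0.0005,0.01,0],[0,0,0],1],[[-0.0005,0.01,0],[0,0,0],1],[[-0.0005,0.01,0],[0,0,0],1]]}}

```text
time: 8.6
tool_pos: [527.6, -32.7, 92.0]
tcp_rot: [180.0, -0.1, -2.6]
ft_force: [-0.6, 0.6, -2.3]
finger_gap: 23.4
```

```bash
python3 plan.py 523 -122 90.5 -2.4 1
```

```text
t 8.6 tcp [527.6  -32.74  92.  ] rot [ 1.7995e+02 -8.0000e-02 -2.5700e+00] F [-0.6   0.61 -2.28] T [ 0.041 -0.005  0.002] gap 23.37 J [ -9.1   2.9 105.2  -0.   71.9  83.5]
delta [ -4.6 -89.3  -1.5] dyaw 0.17
[[-0.0006, 0.0894, 0.0015], [0, 0, -0.0029]]
```

Request:
{"op": "carry_out", "data": {"increments": [[[-0.0005,0.01,0.001],[0,0,0],1],[[-0.0005,0.01,0.0007],[0,0,0],1],[[-0.0005,0.01,0.0003],[0,0,0],1],[[-0.0005,0.01,0.0003],[0,0,0],1]]}}

```text
time: 9.0
tool_pos: [524.3, -76.5, 91.0]
tcp_rot: [180.0, -0.2, -2.6]
ft_force: [-0.4, 2.0, 2.7]
finger_gap: 23.2
```

```bash
python3 plan.py 523 -122 90.5 -2.4 1
python3 -c "
from h import *
t=cam('top');s=cam('scene')
cv2.imwrite('pics/a4.png',np.hstack([cv2.resize(t.img[160:280,230:340],None,fx=4,fy=4),cv2.resize(s.img[110:230,210:310],None,fx=4,fy=4)]))"
```

```text
t 9.0 tcp [524.29 -76.48  90.95] rot [179.99  -0.23  -2.62] F [-0.44  1.97  2.69] T [ 0.444 -0.029 -0.   ] gap 23.18 J [-13.9   3.  105.2   0.   71.6  78.7]
delta [ -1.3 -45.5  -0.5] dyaw 0.22
[[0.0008, 0.0455, 0.0005], [0, 0, -0.0039]]
```

View pics/a4.png

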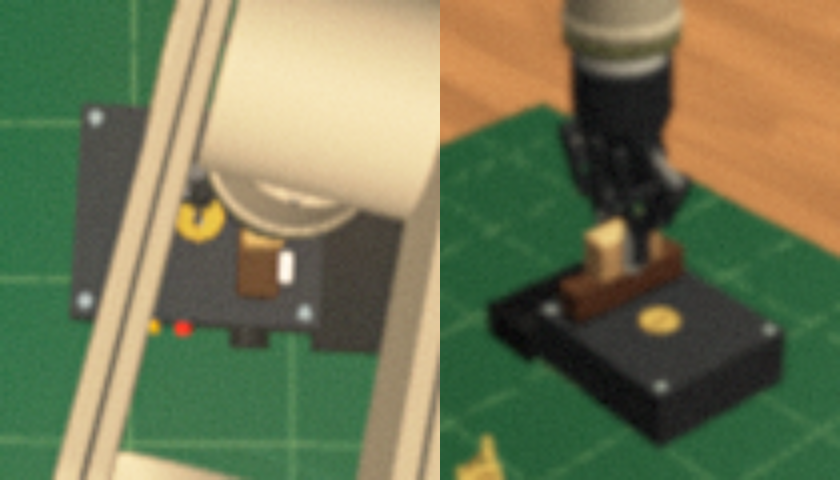

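Request:
{"op": "carry_out", "data": {"increments": [[[0,0.008,0],[0,0,0],1],[[0,0.008,0],[0,0,0],1],[[0,0.008,0],[0,0,0],1],[[0,0.008,0],[0,0,0],1],[[0,0.006,0],[0,0,0],1],[[0,0.006,0],[0,0,0],1],[[0,0.0,0],[0,0,0],1]]}}

```text
time: 9.8
tool_pos: [521.1, -125.0, 89.8]
tcp_rot: [179.9, -0.1, -2.7]
ft_force: [0.7, 0.0, -1.5]
finger_gap: 23.0
```

```bash
python3 plan.py 523 -122 90.5 -2.4 1
python3 -c "
from h import *
t=cam('top');s=cam('scene')
cv2.imwrite('pics/a5.png',np.hstack([cv2.resize(t.img[160:280,230:340],None,fx=4,fy=4),cv2.resize(s.img[110:230,210:310],None,fx=4,fy=4)]))"
```

```text
t 9.8 tcp [ 521.09 -124.98   89.82] rot [ 1.7994e+02 -1.0000e-01 -2.6800e+00] F [ 0.67  0.05 -1.49] T [-0.017 -0.018  0.009] gap 22.97 J [-18.9   4.1 104.1  -0.   71.7  73.7]
delta [1.9 3.  0.7] dyaw 0.28
[[0.0018, -0.0031, -0.0007], [0, 0, -0.0048]]
```

View pics/a5.png

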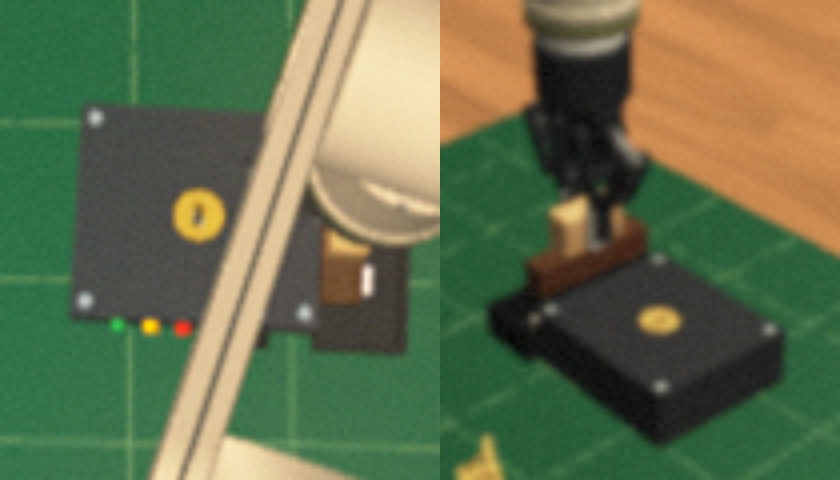

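Request:
{"op": "carry_out", "data": {"increments": [[[0,0,-0.02],[0,0,0],1],[[0,0.02,-0.01],[0,0,0],1],[[0,0.035,0],[0,0,0],1],[[0,0.035,0],[0,0,0],1],[[0,0.035,0],[0,0,0],1],[[0,0.03,0],[0,0,0],1],[[0,0.0,0],[0,0,0],1]]}}

```text
time: 10.6
tool_pos: [514.3, -281.0, 120.5]
tcp_rot: [180.0, -0.1, -2.3]
ft_force: [-1.3, 0.5, -1.5]
finger_gap: 23.0
```

```bash
python3 plan.py 515 -298 45 -2.4 3
python3 -c "
from h import *
t=cam('top');s=cam('scene')
cv2.imwrite('pics/a6.png',np.hstack([cv2.resize(t.img[160:280,230:400],None,fx=3,fy=3),cv2.resize(s.img[110:230,190:290],None,fx=3,fy=3)]))"
```

```text
t 10.6 tcp [ 514.3  -281.01  120.46] rot [ 1.7999e+02 -8.0000e-02 -2.3000e+00] F [-1.28  0.49 -1.51] T [-0.035  0.048 -0.021] gap 23.04 J [-33.7   9.7  94.6   0.   75.6  58.6]
delta [  0.7 -17.  -75.5] dyaw -0.1
[[0.0005, 0.0057, 0.0252], [0, 0, 0.0006]]
[[0.0005, 0.0057, 0.0252], [0, 0, 0.0006]]
[[0.0005, 0.0057, 0.0252], [0, 0, 0.0006]]
```

View pics/a6.png

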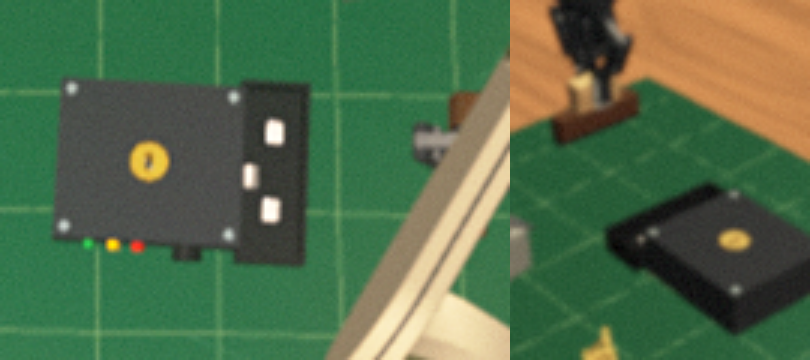

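Request:
{"op": "carry_out", "data": {"increments": [[[0.0,0.006,0.025],[0,0,0],1],[[0,0.006,0.025],[0,0,0],1],[[0,0.004,0.02],[0,0,0],1],[[0,0,0.004],[0,0,0],1]]}}

```text
time: 11.1
tool_pos: [516.3, -289.1, 45.5]
tcp_rot: [-179.9, -0.2, -2.0]
ft_force: [-0.6, 0.7, -2.6]
finger_gap: 23.2
```

```bash
python3 plan.py 515 -298 40 -2.4 1
python3 -c "
from h import *
t=avg('top',3);s=avg('scene',3)
cv2.imwrite('pics/a7.png',np.hstack([cv2.resize(t.img[180:255,300:340],None,fx=8,fy=8,interpolation=2),cv2.resize(s.img[160:235,210:265],None,fx=8,fy=8,interpolation=2)]))"
```

```text
t 11.1 tcp [ 516.29 -289.13   45.5 ] rot [-179.87   -0.19   -1.96] F [-0.55  0.68 -2.6 ] T [0.021 0.057 0.018] gap 23.2 J [-34.3  15.5  96.4   0.2  68.   57.5]
delta [-1.3 -8.9 -5.5] dyaw -0.44
[[-0.001, 0.0089, 0.0055], [0, 0, 0.0077]]
```

View pics/a7.png

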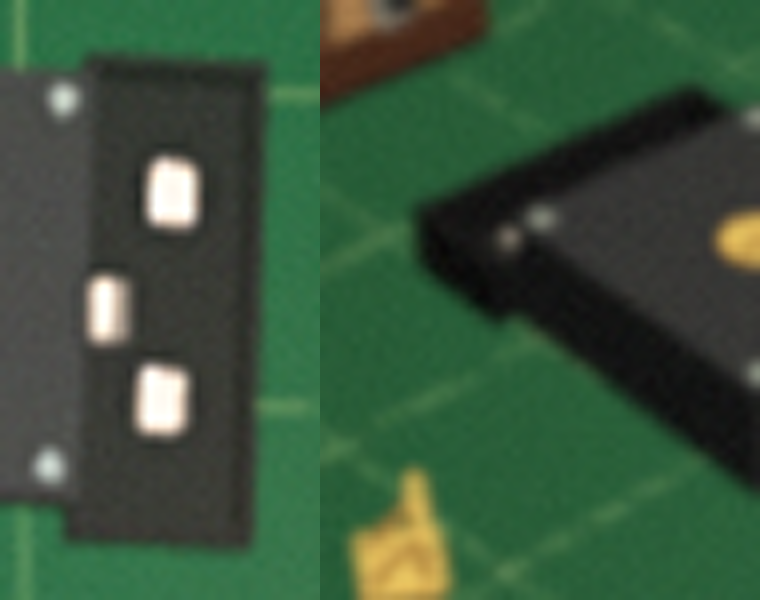

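```bash
python3 - <<'E'
from h import *
t=cam("top"); s=cam("scene")
def tou(P):
    a=np.radians(-2.4); d=P[:2]-np.array([520,-39.7]); return np.array([np.cos(a)*d[0]+np.sin(a)*d[1],-np.sin(a)*d[0]+np.cos(a)*d[1],P[2]]).round(1)
for uv in [(313.1,218.1),(310.5,218.1),(321.1,203.5),(319.7,229.5)]:
    print(uv,[tou(t.unproj([uv],[z])[0]) for z in(12,20,33,45)])
uv=(210+(508-320)/8-.5,160+238/8-.5)
print(uv,[tou(s.unproj([uv],[z])[0]+[1,5,0]) for z in(12,20,33,45)])
E
```

```text
(313.1, 218.1) [array([ -2.2, -86.4,  12. ]), array([ -3.2, -85.6,  20. ]), array([ -4.8, -84.2,  33. ]), array([ -6.3, -83. ,  45. ])]
(310.5, 218.1) [array([ -2.5, -80. ,  12. ]), array([ -3.5, -79.2,  20. ]), array([ -5.1, -77.9,  33. ]), array([ -6.6, -76.7,  45. ])]
(321.1, 203.5) [array([  35.8, -105.2,   12. ]), array([  34.5, -104.2,   20. ]), array([  32.5, -102.6,   33. ]), array([  30.7, -101.2,   45. ])]
(319.7, 229.5) [array([ -29.7, -103.7,   12. ]), array([ -30.6, -102.8,   20. ]), array([ -31.9, -101.2,   33. ]), array([-33.1, -99.8,  45. ])]
(233.0, 189.25) [array([  40.1, -113.2,   12. ]), array([  46.7, -103.8,   20. ]), array([ 57.5, -88.5,  33. ]), array([ 67.4, -74.3,  45. ])]
```

Request:
{"op": "carry_out", "data": {"increments": [[[0.0,0.0,0.003],[0,0,0],1],[[0,0.0,0.002],[0,0,0],1]]}}

```text
time: 11.7
tool_pos: [519.6, -292.3, 46.1]
tcp_rot: [179.8, -0.7, -2.0]
ft_force: [0.3, -0.6, -1.4]
finger_gap: 22.9
```

Request:
{"op": "carry_out", "data": {"increments": [[[0.0,0.0,0.0015],[0,0,0],1]]}}

```text
time: 11.8
tool_pos: [519.7, -292.4, 44.7]
tcp_rot: [179.8, -0.7, -2.0]
ft_force: [-0.4, 0.1, -1.8]
finger_gap: 23.3
```

Request:
{"op": "carry_out", "data": {"increments": [[[0.0,0.0,0.002],[0.003,-0.01,0],1],[[0,0.0,0.0015],[0,0,0],1]]}}

```text
time: 12.0
tool_pos: [519.5, -292.5, 40.8]
tcp_rot: [-180.0, -0.0, -2.0]
ft_force: [0.1, 0.2, -0.8]
finger_gap: 23.1
```

Request:
{"op": "carry_out", "data": {"increments": [[[0.0,0.0,0.001],[0,0,0],1]]}}

```text
time: 12.1
tool_pos: [519.5, -292.5, 39.5]
tcp_rot: [-180.0, -0.0, -2.0]
ft_force: [-0.3, 1.1, -1.6]
finger_gap: 23.6
```

Request:
{"op": "carry_out", "data": {"increments": [[[0.0,0.0,0.001],[0,0,0],1]]}}

```text
time: 12.2
tool_pos: [519.4, -292.6, 39.0]
tcp_rot: [-180.0, 0.0, -2.0]
ft_force: [-7.0, 3.2, 13.2]
finger_gap: 23.5
```

Request:
{"op": "carry_out", "data": {"increments": [[[0.0,0.0,0],[0,0,0],0.7],[[0,0.0,0],[0,0,0],0.4],[[0,0.0,0],[0,0,0],0.2],[[0,0.0,0],[0,0,0],0.2],[[0,0.0,0],[0,0,0],0.2],[[0,0.0,0],[0,0,0],0.2]]}}

```text
time: 12.8
tool_pos: [520.1, -293.0, 39.7]
tcp_rot: [180.0, -0.1, -2.0]
ft_force: [-1.9, 0.7, -0.0]
finger_gap: 68.2
```

Request:
{"op": "carry_out", "data": {"increments": [[[0.0,0.0,-0.02],[0,0,0],0.2],[[0,0.0,-0.04],[0,0,0],0.2],[[0,0.0,-0.045],[0,0,0],0.2],[[0,0.0,-0.03],[0,0,0],0.2]]}}

```text
time: 13.2
tool_pos: [515.6, -290.1, 170.9]
tcp_rot: [-179.6, 0.6, -2.0]
ft_force: [1.3, -1.1, 0.5]
finger_gap: 68.6
```

```bash
python3 plan.py 475.5 296.0 150 12 12
python3 -c "
from h import *
t=cam('top');s=cam('scene')
cv2.imwrite('pics/a8.png',np.hstack([cv2.resize(t.img[160:280,300:420],None,fx=3,fy=3),cv2.resize(s.img[110:230,190:290],None,fx=3,fy=3)]))"
```

```text
t 13.2 tcp [ 515.64 -290.09  170.93] rot [-179.58    0.63   -2.02] F [ 1.3  -1.07  0.49] T [-0.025  0.002 -0.032] gap 68.56 J [-34.3   8.9  90.    0.   81.8  57.7]
delta [-40.1 586.1 -20.9] dyaw 14.02
[[-0.0051, -0.0487, 0.0017], [0, 0, -0.0204]]
[[-0.0041, -0.0488, 0.0017], [0, 0, -0.0204]]
[[-0.0031, -0.0489, 0.0017], [0, 0, -0.0204]]
[[-0.0021, -0.0489, 0.0017], [0, 0, -0.0204]]
[[-0.0011, -0.0489, 0.0017], [0, 0, -0.0204]]
[[-0.0001, -0.049, 0.0017], [0, 0, -0.0204]]
[[0.0009, -0.0489, 0.0017], [0, 0, -0.0204]]
[[0.0019, -0.0489, 0.0017], [0, 0, -0.0204]]
[[0.0029, -0.0489, 0.0017], [0, 0, -0.0204]]
[[0.0039, -0.0488, 0.0017], [0, 0, -0.0204]]
[[0.0049, -0.0487, 0.0017], [0, 0, -0.0204]]
[[0.0059, -0.0486, 0.0017], [0, 0, -0.0204]]
```

View pics/a8.png

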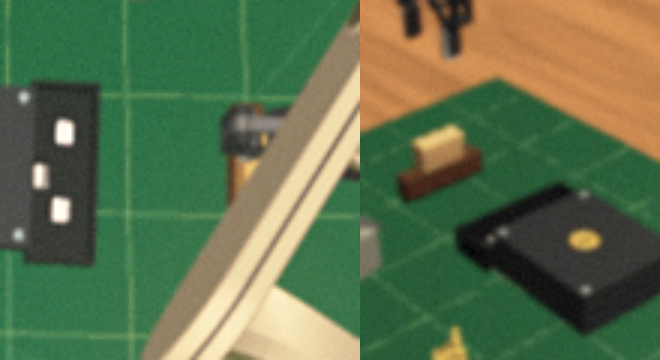

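```bash
sed -i 's/def plan(tp,yaw,n):/def plan(tp,yaw,n,full=None):/; s/; dy=(yaw-y0+180)%360-180/; dy=(yaw-y0+180)%360-180 if full is None else full/' plan.py; python3 - <<'E'
from plan import *
plan([475.5,296,160],192,24,full=194)
E
```

```text
t 13.3 tcp [ 517.87 -291.6   174.24] rot [-179.8     0.28   -2.03] F [ 0.28 -1.02  0.26] T [-0.029 -0.042  0.047] gap 68.36 J [-34.3   8.8  89.8   0.   81.7  57.7]
delta [-42.4 587.6 -14.2] dyaw 194
[[-0.0026, -0.0244, 0.0006], [0, 0, -0.1411]]
[[0.0008, -0.0245, 0.0006], [0, 0, -0.1411]]
[[0.0043, -0.0242, 0.0006], [0, 0, -0.1411]]
[[0.0076, -0.0233, 0.0006], [0, 0, -0.1411]]
[[0.0108, -0.022, 0.0006], [0, 0, -0.1411]]
[[0.0138, -0.0203, 0.0006], [0, 0, -0.1411]]
[[0.0165, -0.0181, 0.0006], [0, 0, -0.1411]]
[[0.0189, -0.0156, 0.0006], [0, 0, -0.1411]]
[[0.0209, -0.0128, 0.0006], [0, 0, -0.1411]]
[[0.0225, -0.0097, 0.0006], [0, 0, -0.1411]]
[[0.0237, -0.0065, 0.0006], [0, 0, -0.1411]]
[[0.0244, -0.0031, 0.0006], [0, 0, -0.1411]]
[[0.0245, 0.0004, 0.0006], [0, 0, -0.1411]]
[[0.0242, 0.0038, 0.0006], [0, 0, -0.1411]]
[[0.0235, 0.0072, 0.0006], [0, 0, -0.1411]]
[[0.0222, 0.0104, 0.0006], [0, 0, -0.1411]]
[[0.0205, 0.0134, 0.0006], [0, 0, -0.1411]]
[[0.0185, 0.0162, 0.0006], [0, 0, -0.1411]]
[[0.016, 0.0186, 0.0006], [0, 0, -0.1411]]
[[0.0132, 0.0207, 0.0006], [0, 0, -0.1411]]
[[0.0102, 0.0223, 0.0006], [0, 0, -0.1411]]
[[0.0069, 0.0235, 0.0006], [0, 0, -0.1411]]
[[0.0036, 0.0243, 0.0006], [0, 0, -0.1411]]
[[0.0001, 0.0245, 0.0006], [0, 0, -0.1411]]
```

Request:
{"op": "carry_out", "data": {"increments": [[[-0.0025,-0.0245,0],[0,0,-0.141],0.2],[[0.001,-0.0245,0],[0,0,-0.141],0.2],[[0.0045,-0.024,0],[0,0,-0.141],0.2],[[0.0075,-0.0235,0],[0,0,-0.141],0.2],[[0.011,-0.022,0],[0,0,-0.141],0.2],[[0.014,-0.02,0],[0,0,-0.141],0.2],[[0.0165,-0.018,0],[0,0,-0.141],0.2],[[0.019,-0.0155,0],[0,0,-0.141],0.2],[[0.021,-0.013,0],[0,0,-0.141],0.2],[[0.0225,-0.0095,0],[0,0,-0.141],0.2],[[0.0235,-0.0065,0],[0,0,-0.141],0.2],[[0.0245,-0.003,0],[0,0,-0.141],0.2]]}}

```text
time: 14.5
tool_pos: [485.7, 9.8, 167.3]
tcp_rot: [-179.4, -0.3, 98.4]
ft_force: [-0.2, -0.0, 0.6]
finger_gap: 68.4
```

```bash
python3 - <<'E'
from plan import *
y=r.sense()["tcp_rot"][2]
plan([475.5,296,155],192,12,full=(192-y)%360)
E
```

```text
t 14.5 tcp [485.73   9.82 167.29] rot [-179.41   -0.34   98.41] F [-0.17 -0.02  0.58] T [ 0.019 -0.002  0.04 ] gap 68.38 J [ -5.   -7.6 107.    0.2  81.2 -13.5]
delta [-10.2 286.2 -12.3] dyaw 93.59
[[0.0237, 0.0026, 0.001], [0, 0, -0.1361]]
[[0.0231, 0.0058, 0.001], [0, 0, -0.1361]]
[[0.0221, 0.0089, 0.001], [0, 0, -0.1361]]
[[0.0207, 0.0118, 0.001], [0, 0, -0.1361]]
[[0.0189, 0.0145, 0.001], [0, 0, -0.1361]]
[[0.0168, 0.017, 0.001], [0, 0, -0.1361]]
[[0.0143, 0.0191, 0.001], [0, 0, -0.1361]]
[[0.0116, 0.0209, 0.001], [0, 0, -0.1361]]
[[0.0086, 0.0222, 0.001], [0, 0, -0.1361]]
[[0.0055, 0.0232, 0.001], [0, 0, -0.1361]]
[[0.0023, 0.0237, 0.001], [0, 0, -0.1361]]
[[-0.0009, 0.0238, 0.001], [0, 0, -0.1361]]
```

Request:
{"op": "carry_out", "data": {"increments": [[[0.0235,0.0025,0.001],[0,0,-0.136],0.2],[[0.023,0.006,0.001],[0,0,-0.136],0.2],[[0.022,0.009,0.001],[0,0,-0.136],0.2],[[0.0205,0.012,0.001],[0,0,-0.136],0.2],[[0.019,0.0145,0.001],[0,0,-0.136],0.2],[[0.017,0.017,0.001],[0,0,-0.136],0.2],[[0.0145,0.019,0.001],[0,0,-0.136],0.2],[[0.0115,0.021,0.001],[0,0,-0.136],0.2],[[0.0085,0.022,0.001],[0,0,-0.136],0.2],[[0.0055,0.023,0.001],[0,0,-0.136],0.2],[[0.0025,0.0225,0.001],[0,0,-0.11],0.2],[[0,0.01,0],[0,0,-0.05],0.2]]}}

```text
time: 15.7
tool_pos: [460.0, 291.7, 146.6]
tcp_rot: [179.7, -1.2, -170.5]
ft_force: [-0.0, 0.2, -0.1]
finger_gap: 68.7
```

```bash
python3 - <<'E'
from plan import *
plan([475.5,296,110],191.5,3)
t=cam('top');s=cam('scene')
cv2.imwrite('pics/b1.png',np.hstack([cv2.resize(t.img[190:270,90:190],None,fx=4,fy=4),cv2.resize(s.img[180:260,310:410],None,fx=4,fy=4)]))
E
```

```text
t 15.7 tcp [460.   291.69 146.56] rot [ 179.69   -1.23 -170.46] F [-0.04  0.21 -0.14] T [ 0.024 -0.006 -0.018] gap 68.67 J [ 26.5   3.2  98.9   0.7  79.1 -73.1]
delta [ 15.5   4.3 -36.6] dyaw 1.96
[[-0.0053, 0.0006, 0.0122], [0, 0, -0.0114]]
[[-0.0053, 0.0005, 0.0122], [0, 0, -0.0114]]
[[-0.0053, 0.0004, 0.0122], [0, 0, -0.0114]]
```

View pics/b1.png

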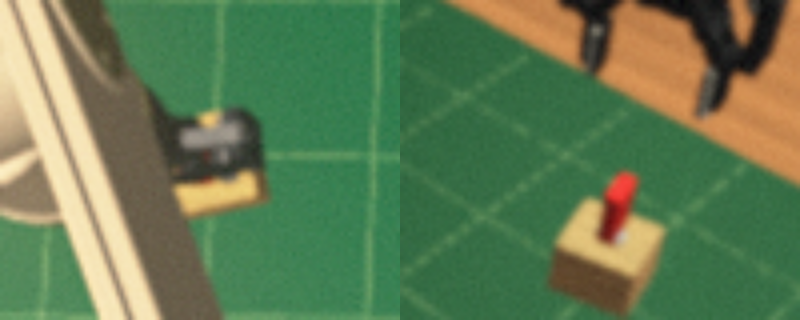

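Request:
{"op": "carry_out", "data": {"increments": [[[-0.007,0.001,0.01],[-0.003,0.01,-0.011],0.2],[[-0.005,0,0.01],[-0.002,0.008,-0.011],0.2],[[-0.003,0,0.008],[0,0.003,-0.008],0.2],[[0,0,0],[0,0,0],0.2]]}}

```text
time: 16.2
tool_pos: [474.0, 292.7, 115.3]
tcp_rot: [179.4, -2.6, -169.2]
ft_force: [0.2, 0.3, 0.5]
finger_gap: 68.4
```

```bash
python3 - <<'E'
from plan import *
plan([475.5,296,52],191.5,4)
E
```

```text
t 16.2 tcp [473.98 292.65 115.29] rot [ 179.44   -2.58 -169.18] F [0.25 0.3  0.46] T [0.005 0.002 0.006] gap 68.43 J [ 25.6   7.9  97.2   1.2  77.2 -75.5]
delta [  1.5   3.3 -63.3] dyaw 0.68
[[-0.0005, 0.0008, 0.0158], [0, 0, -0.003]]
[[-0.0005, 0.0007, 0.0158], [0, 0, -0.003]]
[[-0.0005, 0.0007, 0.0158], [0, 0, -0.003]]
[[-0.0005, 0.0007, 0.0158], [0, 0, -0.003]]
```

Request:
{"op": "carry_out", "data": {"increments": [[[0,0,0],[0.005,-0.025,-0.006],0.2],[[0,0,0],[0.005,-0.02,-0.006],0.2],[[0,0,0],[0,0,0],0.2]]}}

```text
time: 16.5
tool_pos: [474.0, 291.6, 115.1]
tcp_rot: [-179.9, 0.2, -168.6]
ft_force: [1.2, -0.3, -0.0]
finger_gap: 68.0
```

```bash
python3 - <<'E'
from plan import *
plan([475.5,296,52],191.5,4)
E
```

```text
t 16.5 tcp [474.03 291.61 115.06] rot [-179.92    0.19 -168.6 ] F [ 1.22 -0.26 -0.05] T [ 0.008 -0.047 -0.001] gap 67.97 J [ 26.4   5.6  99.8  -0.1  74.5 -75. ]
delta [  1.5   4.4 -63.1] dyaw 0.1
[[-0.0006, 0.001, 0.0158], [0, 0, -0.0004]]
[[-0.0006, 0.001, 0.0158], [0, 0, -0.0004]]
[[-0.0006, 0.001, 0.0158], [0, 0, -0.0004]]
[[-0.0006, 0.001, 0.0158], [0, 0, -0.0004]]
```

Request:
{"op": "carry_out", "data": {"increments": [[[-0.001,0.0015,0.018],[0,0,0],0.2],[[-0.0005,0.0015,0.018],[0,0.001,0],0.2],[[-0.0005,0.0015,0.016],[0,0.001,0],0.2],[[0,0,0.007],[0,0,0],0.2],[[0,0,0],[0,0,0],0.2]]}}

```text
time: 17.0
tool_pos: [476.4, 297.9, 57.6]
tcp_rot: [180.0, 0.5, -168.5]
ft_force: [-0.2, 0.7, -0.3]
finger_gap: 68.4
```

```bash
python3 - <<'E'
from plan import *
plan([475.5,296,52],191.5,1)
E
```

```text
t 17.0 tcp [476.43 297.9   57.61] rot [ 180.      0.48 -168.53] F [-0.22  0.71 -0.28] T [-0.002  0.041 -0.068] gap 68.41 J [ 2.690e+01  1.000e+01  1.014e+02 -1.000e-01  6.810e+01 -7.450e+01]
delta [-0.9 -1.9 -5.6] dyaw 0.03
[[0.0013, -0.0017, 0.0056], [0, 0, -0.0006]]
```

Request:
{"op": "carry_out", "data": {"increments": [[[0.001,-0.0015,0.005],[0,0.008,0],0.5],[[0,0,0],[0,0,0],0.75],[[0,0,0],[0,0,0],0.75],[[0,0,0],[0,0,0],0.75]], "newtons": 20}}

```text
time: 17.4
tool_pos: [476.9, 296.5, 54.1]
tcp_rot: [180.0, 0.1, -168.5]
ft_force: [0.4, 0.3, -0.0]
finger_gap: 21.3
```

```bash
python3 - <<'E'
from plan import *
plan([475.5,296,52],191.5,1)
t=cam('top');s=cam('scene')
cv2.imwrite('pics/b2.png',np.hstack([cv2.resize(t.img[190:270,90:190],None,fx=4,fy=4),cv2.resize(s.img[210:270,330:390],None,fx=6,fy=6)[:320]]))
E
```

```text
t 17.4 tcp [476.87 296.5   54.08] rot [ 1.7997e+02  1.1000e-01 -1.6854e+02] F [ 0.37  0.35 -0.01] T [-0.018  0.083  0.003] gap 21.31 J [ 26.6  10.5 101.2   0.   68.1 -74.8]
delta [-1.4 -0.5 -2.1] dyaw 0.04
[[0.0014, -0.0002, 0.0021], [0, 0, -0.0007]]
```

View pics/b2.png

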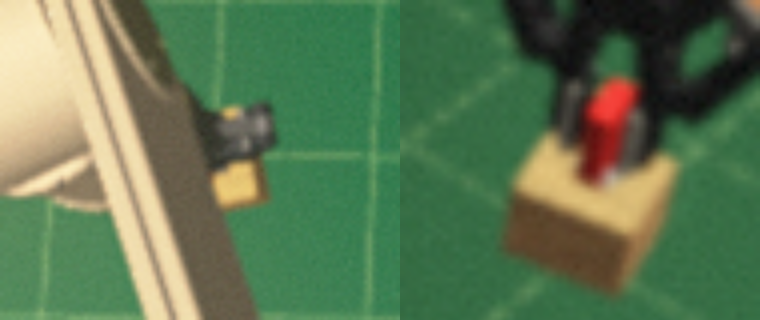

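Request:
{"op": "carry_out", "data": {"increments": [[[0,0,0.001],[0,0,0],0.8],[[0,0,0],[0,0,0],0.8]]}}

```text
time: 17.7
tool_pos: [477.2, 296.7, 53.6]
tcp_rot: [179.9, 0.2, -168.5]
ft_force: [1.0, 0.3, -0.7]
finger_gap: 17.0
```

Request:
{"op": "carry_out", "data": {"increments": [[[0,0,0],[0,0,0],0.84]]}}

```text
time: 17.8
tool_pos: [477.3, 296.7, 53.7]
tcp_rot: [179.9, 0.2, -168.5]
ft_force: [0.4, 0.1, 0.5]
finger_gap: 13.7
```

Request:
{"op": "carry_out", "data": {"increments": [[[0,0,0],[0,0,0],0.87],[[0,0,0],[0,0,0],0.87]]}}

```text
time: 18.0
tool_pos: [477.3, 296.8, 53.7]
tcp_rot: [179.9, 0.2, -168.5]
ft_force: [-0.0, -0.7, -0.3]
finger_gap: 11.4
```

```bash
python3 plan.py
```

```text
t 18.0 tcp [477.33 296.78  53.7 ] rot [ 179.95    0.19 -168.54] F [-0.01 -0.68 -0.33] T [ 0.053 -0.047 -0.025] gap 11.45 J [ 26.6  10.5 101.3   0.   68.  -74.8]
```

Request:
{"op": "carry_out", "data": {"increments": [[[0,0,0],[0,0,0],1],[[0,0,0],[0,0,0],1],[[0,0,0],[0,0,0],1]], "newtons": 90}}

```text
time: 18.3
tool_pos: [477.4, 296.8, 53.8]
tcp_rot: [179.9, 0.2, -168.5]
ft_force: [0.2, 0.7, 0.3]
finger_gap: 10.9
```

```bash
python3 plan.py
```

```text
t 18.3 tcp [477.44 296.82  53.84] rot [ 179.95    0.21 -168.53] F [0.19 0.67 0.29] T [-0.035 -0.009 -0.035] gap 10.94 J [ 26.6  10.5 101.2  -0.   68.  -74.8]
```

Request:
{"op": "carry_out", "data": {"increments": [[[0,0,-0.008],[0,0,0],1],[[0,0,-0.01],[0,0,0],1],[[0,0,-0.01],[0,0,0],1],[[0,0,-0.01],[0,0,0],1],[[0,0,-0.01],[0,0,0],1]]}}

```text
time: 18.8
tool_pos: [476.5, 296.3, 104.4]
tcp_rot: [180.0, 0.1, -168.5]
ft_force: [-0.2, 0.4, -0.4]
finger_gap: 10.8
```

```bash
python3 plan.py
```

```text
t 18.8 tcp [476.48 296.32 104.44] rot [ 1.7998e+02  9.0000e-02 -1.6853e+02] F [-0.17  0.45 -0.44] T [ 0.029 -0.03  -0.009] gap 10.79 J [ 26.6   6.9  99.4  -0.   73.5 -74.8]
```

Request:
{"op": "carry_out", "data": {"increments": [[[0,0,-0.02],[0,0,0],1],[[0,0,-0.015],[0,0,0],1],[[0,0,0],[0,0,0],1]]}}

```text
time: 19.1
tool_pos: [477.4, 296.9, 144.8]
tcp_rot: [179.9, 0.3, -168.5]
ft_force: [0.3, -0.6, -0.8]
finger_gap: 11.2
```

```bash
cat > lockfit.py <<'E'
from h import *
from plan import st
def brass(c,roi,k=8):
    u0,v0,u1,v1=roi
    A=cv2.resize(c.img[v0:v1,u0:u1],None,fx=k,fy=k,interpolation=cv2.INTER_CUBIC).astype(float)
    b,g,rr=A[...,0],A[...,1],A[...,2]
    sat=rr-b
    m=(sat>.5*np.percentile(sat,99)).astype(np.uint8)
    cs=cv2.findContours(m,cv2.RETR_EXTERNAL,cv2.CHAIN_APPROX_NONE)[0]
    q=max(cs,key=cv2.contourArea); h=cv2.convexHull(q)
    M=cv2.moments(h); uv=np.array([M["m10"]/M["m00"],M["m01"]/M["m00"]])
    e=cv2.fitEllipse(q)
    return (uv+.5)/k-.5+[u0,v0],(np.array(e[0])+.5)/k-.5+[u0,v0],np.array(e[1])/k
E
python3 - <<'E'
from lockfit import *
st()
t=avg("top",5); s=avg("scene",5)
for c,roi in((t,(268,202,292,226)),(s,(252,180,280,202))):
    a,b,ax=brass(c,roi); print(a.round(2),b.round(2),ax.round(2),c.unproj([a,b],[53,53]).round(2))
cv2.imwrite('pics/b3.png',np.hstack([cv2.resize(t.img[200:230,264:296],None,fx=12,fy=12,interpolation=2),cv2.resize(s.img[178:208,250:282],None,fx=12,fy=12,interpolation=2)]))
cv2.imwrite('pics/b4.png',np.hstack([cv2.resize(t.img[190:270,90:190],None,fx=4,fy=4),cv2.resize(s.img[185:245,330:390],None,fx=6,fy=6)[:320]]))
st()
E
```

```text
t 19.1 tcp [477.39 296.87 144.77] rot [ 179.92    0.29 -168.54] F [ 0.26 -0.61 -0.8 ] T [-0.016  0.048 -0.005] gap 11.18 J [ 26.6   4.6  97.5   0.   77.6 -74.8]
[279.26 213.32] [279.27 213.31] [12.96 13.11] [[519.86 -39.77  53.  ]
 [519.87 -39.78  53.  ]]
[264.4  189.56] [264.41 189.56] [ 6.6  10.43] [[519.44 -43.71  53.  ]
 [519.42 -43.73  53.  ]]
t 19.6 tcp [475.57 295.9  140.84] rot [-1.8000e+02 -2.0000e-02 -1.6854e+02] F [ 0.36 -0.04 -1.09] T [-0.017  0.004  0.008] gap 10.82 J [ 26.6   4.8  97.7   0.   77.5 -74.8]
```

View pics/b3.png

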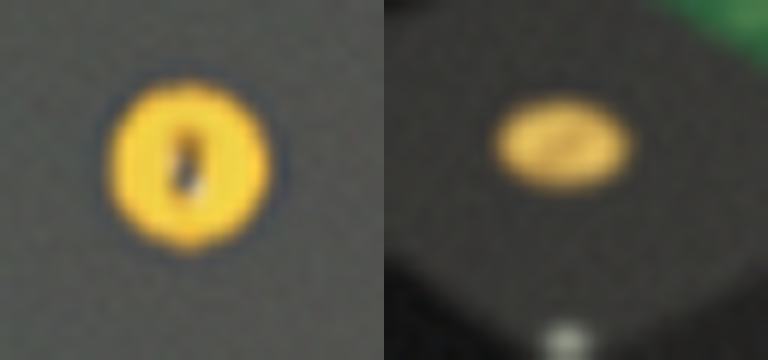

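View pics/b4.png

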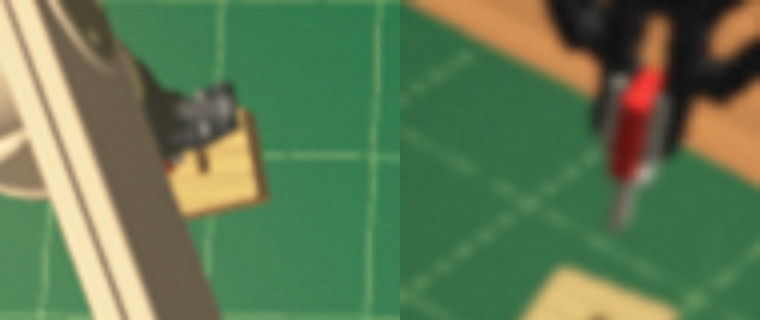

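```bash
python3 plan.py 519.5 -40.5 135 177.6 10
```

```text
t 19.6 tcp [475.57 295.9  140.84] rot [-1.8000e+02 -2.0000e-02 -1.6854e+02] F [ 0.36 -0.04 -1.09] T [-0.017  0.004  0.008] gap 10.82 J [ 26.6   4.8  97.7   0.   77.5 -74.8]
delta [  43.9 -336.4   -5.8] dyaw -13.86
[[0.0024, -0.0338, 0.0006], [0, 0, 0.0242]]
[[0.0016, -0.0339, 0.0006], [0, 0, 0.0242]]
[[0.0007, -0.0339, 0.0006], [0, 0, 0.0242]]
[[-0.0001, -0.0339, 0.0006], [0, 0, 0.0242]]
[[-0.0009, -0.0339, 0.0006], [0, 0, 0.0242]]
[[-0.0017, -0.0339, 0.0006], [0, 0, 0.0242]]
[[-0.0025, -0.0338, 0.0006], [0, 0, 0.0242]]
[[-0.0034, -0.0338, 0.0006], [0, 0, 0.0242]]
[[-0.0042, -0.0337, 0.0006], [0, 0, 0.0242]]
[[-0.005, -0.0336, 0.0006], [0, 0, 0.0242]]
```

Request:
{"op": "carry_out", "data": {"increments": [[[0.0025,-0.034,0],[0,0,0.024],1],[[0.0015,-0.034,0],[0,0,0.024],1],[[0.001,-0.034,0],[0,0,0.024],1],[[0,-0.034,0],[0,0,0.024],1],[[-0.001,-0.034,0],[0,0,0.024],1],[[-0.0015,-0.034,0],[0,0,0.024],1],[[-0.0025,-0.034,0],[0,0,0.024],1],[[-0.0035,-0.034,0],[0,0,0.024],1],[[-0.004,-0.034,0],[0,0,0.024],1],[[-0.004,-0.02,0],[0,0,0.024],1],[[0,0,0],[0,0,0],1]]}}

```text
time: 20.7
tool_pos: [518.3, -39.9, 139.2]
tcp_rot: [-180.0, -0.0, 177.4]
ft_force: [-1.1, 0.4, -1.2]
finger_gap: 11.0
```

```bash
python3 plan.py 519.5 -40.5 115 177.6 3
```

```text
t 20.7 tcp [518.31 -39.86 139.18] rot [-1.7998e+02 -4.0000e-02  1.7735e+02] F [-1.07  0.36 -1.18] T [ 0.009 -0.02  -0.024] gap 10.98 J [-10.   -1.3 104.1  -0.   77.2 -97.4]
delta [  1.2  -0.6 -24.2] dyaw 0.25
[[-0.0004, -0.0002, 0.0081], [0, 0, -0.0015]]
[[-0.0004, -0.0002, 0.0081], [0, 0, -0.0015]]
[[-0.0004, -0.0002, 0.0081], [0, 0, -0.0015]]
```

Request:
{"op": "carry_out", "data": {"increments": [[[-0.0005,0,0.009],[0,0,-0.001],1],[[-0.0005,0,0.009],[0,0,-0.001],1],[[0,0,0.006],[0,0,-0.001],1],[[0,0,0],[0,0,0],1]]}}

```text
time: 21.1
tool_pos: [518.4, -37.5, 111.9]
tcp_rot: [179.9, -0.1, 177.7]
ft_force: [0.2, -0.5, -1.4]
finger_gap: 11.1
```

```bash
python3 - <<'E'
from lockfit import *
st()
s=avg("scene",5)
q=st()
a,b,ax=brass(s,(252,180,280,202)); print("lock px",a,ax)
cv2.imwrite('pics/c1.png',cv2.resize(s.img[150:205,240:290],None,fx=12,fy=12,interpolation=2)[:600])
t=cam("top"); cv2.imwrite('pics/c1t.png',cv2.resize(t.img[170:260,230:350],None,fx=5,fy=5,interpolation=2))
E
```

```text
t 21.1 tcp [518.42 -37.48 111.93] rot [ 1.7994e+02 -1.5000e-01  1.7767e+02] F [ 0.22 -0.47 -1.4 ] T [ 0.033  0.009 -0.04 ] gap 11.09 J [ -9.8   0.4 105.4   0.   74.3 -97.5]
t 21.35 tcp [519.84 -38.3  114.1 ] rot [1.7997e+02 4.0000e-02 1.7762e+02] F [-0.3  -0.11 -0.63] T [-0.038 -0.043  0.037] gap 10.45 J [ -9.9   0.3 105.3   0.   74.3 -97.5]
lock px [264.40198959 189.56830396] [ 6.54078007 10.43973255]
```

View pics/c1.png

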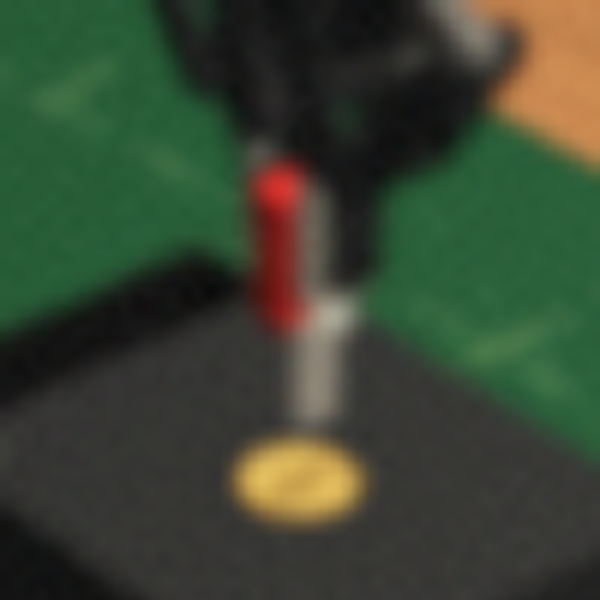

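View pics/c1t.png

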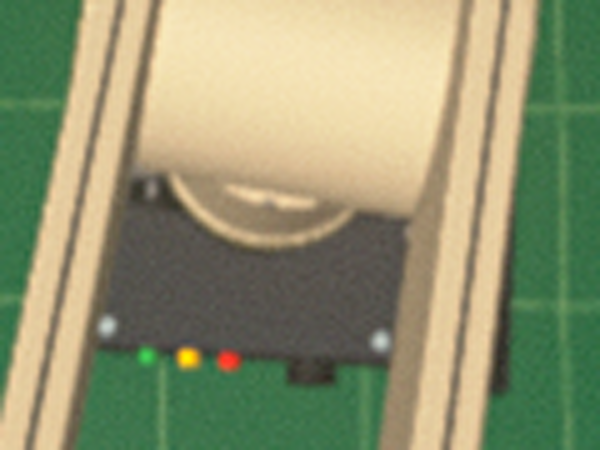

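```bash
cat > kov.py <<'E'
from ov import *
from lockfit import brass
from plan import st
KEY=[(box(-6,6,-2.5,2.5,0,32),(255,255,0)),(box(-15,15,-6,6,36,76),(0,255,0)),(box(-10,10,-10,10,32,36),(255,0,255))]
def ov(s,L,tip,yaw,name,roi=(240,150,290,200),k=12):
    a,b,ax=brass(s,(252,180,280,202)) if len(L)==3 else (None,)*3
    off=a-s.proj([L])[0] if len(L)==3 else np.array(L)
    print("pix offset",off)
    c=Cam.__new__(Cam); c.__dict__=dict(s.__dict__); c.K=s.K.copy(); c.K[:2,2]+=off
    cv2.imwrite(name,wire(c,roi,KEY,(tip[0],tip[1],np.radians(yaw)),tip[2],k)); return c
E
python3 - <<'E'
from kov import *
s=avg("scene",4); q=st(); p=q["tool_pos"]
c=ov(s,(519.7,-40.5,53),(p[0],p[1],p[2]-42.8),q["tcp_rot"][2]-180,"pics/c2.png")
print(c.proj([[p[0],p[1],p[2]-42.8],[p[0]+1,p[1],p[2]-42.8],[p[0],p[1]+1,p[2]-42.8]]))
E
```

```text
t 21.6 tcp [519.76 -38.66 114.04] rot [1.7997e+02 4.0000e-02 1.7758e+02] F [ 0.67  0.23 -0.81] T [ 0.021 -0.003  0.   ] gap 11.07 J [ -9.9   0.3 105.3   0.   74.3 -97.5]
pix offset [-0.65004153 -0.45679143]
[[264.81011447 185.00305484]
 [264.57605298 185.12761938]
 [265.03211829 185.13563491]]
```

View pics/c2.png

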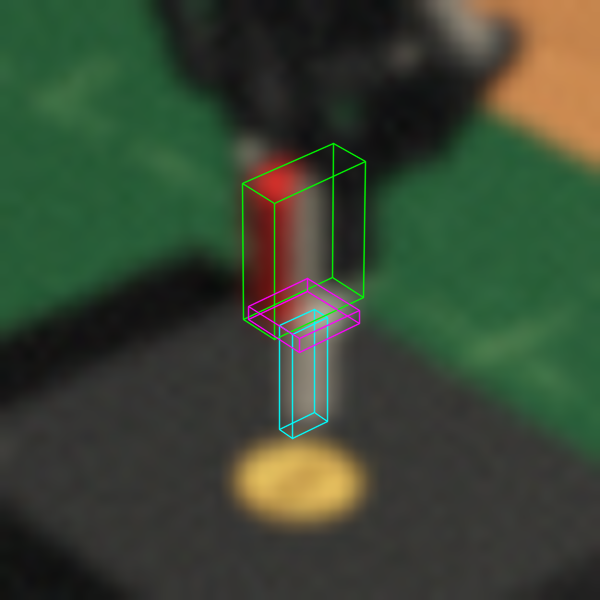

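```bash
python3 - <<'E'
from kov import *
s=avg("scene",6); q=st()
for v in range(174,188): print(v,s.img[v,256:276].astype(int).sum(1)//3)
print('red'); 
for v in range(160,178): print(v,(s.img[v,256:272,2].astype(int)-s.img[v,256:272,1]))
E
```

```text
t 21.9 tcp [519.57 -38.65 113.78] rot [1.7997e+02 1.0000e-02 1.7758e+02] F [ 0.03  0.87 -0.71] T [-0.006  0.065  0.004] gap 11.25 J [ -9.9   0.3 105.3   0.   74.3 -97.5]
174 [ 15  14  16  26  32  41  51  70  91 109 113 103  96  91  80  74  69  65
  68  68]
175 [ 20  25  31  39  44  45  53  72  98 126 143 135 115  92  74  67  66  68
  73  73]
176 [ 35  40  45  48  50  50  57  78 105 134 155 143 115  82  64  61  63  65
  68  70]
177 [ 45  49  52  52  54  51  58  75 106 130 141 126  94  69  56  59  61  62
  63  66]
178 [ 51  51  53  52  52  52  59  74 105 125 127 107  75  59  54  54  55  59
  60  63]
179 [ 52  51  54  55  52  54  56  76 103 126 127 101  72  55  53  54  56  55
  57  60]
180 [ 53  54  53  53  53  55  57  76 104 125 127 104  73  57  55  54  55  53
  55  58]
181 [ 52  53  53  52  53  53  56  76 105 129 129 101  72  55  55  52  57  55
  56  55]
182 [ 53  52  54  53  53  53  57  76 107 130 128 101  70  58  52  54  54  55
  55  54]
183 [ 53  53  54  53  53  52  57  77 108 130 125  99  70  57  57  53  54  55
  57  54]
184 [ 52  51  55  53  54  52  55  73 104 119 110  84  63  55
[... 809 characters left out ...]

168 [-53 -52 -47 -26  14  53  87  95  56  15   2   1   0  -1 -11 -30]
169 [-48 -48 -46 -29  11  51  86  92  54  15   3   0   0   0 -11 -30]
170 [-33 -36 -41 -29   7  49  83  90  52  16   3   1   0   0 -11 -31]
171 [-14 -19 -27 -23   8  50  83  88  50  15   3   1   0   0 -12 -33]
172 [ -1  -7 -13  -8  19  51  86  87  51  13   3   1   0  -5 -18 -36]
173 [ -2  -2  -3   7  28  57  85  88  50  15   3  -1  -5 -12 -25 -41]
174 [  0   1   2   8  29  57  84  95  63  24   6  -1  -8 -18 -34 -47]
175 [ -1   0   1   5  21  48  84 102  77  35   8  -1  -8 -20 -35 -47]
176 [  1  -1   0   1  11  32  64  83  64  27   6   0  -3  -9 -21 -36]
177 [ -2  -1   1   0   2  11  30  41  30  14   5   3   0  -2  -7 -18]
```

```bash
python3 plan.py 521 -41.2 99 177.6 3
```

```text
t 21.9 tcp [519.57 -38.65 113.78] rot [1.7997e+02 1.0000e-02 1.7758e+02] F [ 0.03  0.87 -0.71] T [-0.006  0.065  0.004] gap 11.25 J [ -9.9   0.3 105.3   0.   74.3 -97.5]
delta [  1.4  -2.6 -14.8] dyaw 0.02
[[-0.0005, -0.0008, 0.0049], [0, 0, -0.0001]]
[[-0.0005, -0.0008, 0.0049], [0, 0, -0.0001]]
[[-0.0005, -0.0008, 0.0049], [0, 0, -0.0001]]
```

Request:
{"op": "carry_out", "data": {"increments": [[[-0.0005,-0.001,0.005],[0,0,0],1],[[-0.0005,-0.001,0.005],[0,0,0],1],[[-0.0005,-0.0005,0.004],[0,0,0],1],[[0,0,0],[0,0,0],1]]}}

```text
time: 22.3
tool_pos: [520.9, -41.5, 98.2]
tcp_rot: [180.0, -0.0, 177.6]
ft_force: [0.2, -0.1, -0.6]
finger_gap: 10.9
```

```bash
python3 - <<'E'
from kov import *
st()
s=avg("scene",5); q=st(); p=q["tool_pos"]
c=ov(s,(-.65,-.457),(p[0],p[1],p[2]-42.8),q["tcp_rot"][2]-180,"pics/c3.png",roi=(244,158,284,208))
E
```

```text
t 22.3 tcp [520.87 -41.5   98.19] rot [ 1.7997e+02 -1.0000e-02  1.7757e+02] F [ 0.24 -0.14 -0.63] T [-0.017 -0.025 -0.026] gap 10.88 J [-10.2   1.6 105.8   0.   72.6 -97.8]
t 22.55 tcp [521.59 -41.49  99.45] rot [1.7998e+02 9.0000e-02 1.7758e+02] F [ 0.06  0.04 -0.57] T [ 0.033 -0.014 -0.054] gap 10.61 J [-10.2   1.5 105.7   0.   72.7 -97.8]
pix offset [-0.65  -0.457]
```

View pics/c3.png

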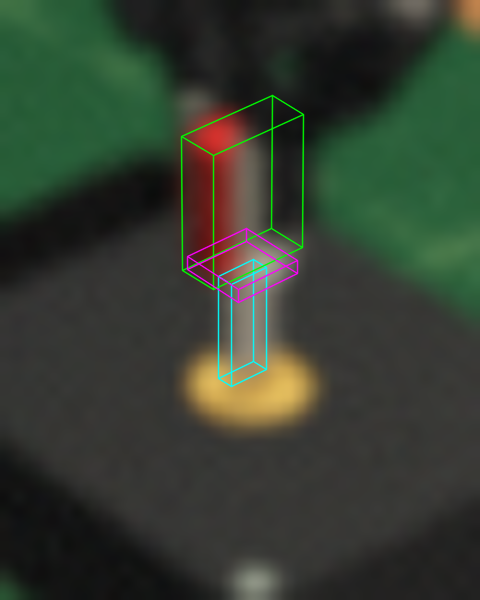

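```bash
python3 - <<'E'
from kov import *
s=avg("scene",6); q=st()
f=s.img.astype(int)
print("R-B")
for v in range(180,194): print(v,(f[v,257:273,2]-f[v,257:273,0]))
print("B")
for v in range(176,194): print(v,f[v,257:273,0])
E
```

```text
t 22.85 tcp [521.54 -41.46  99.42] rot [1.7998e+02 9.0000e-02 1.7758e+02] F [ 0.08  0.13 -0.34] T [ 0.062  0.027 -0.003] gap 10.87 J [-10.2   1.5 105.7   0.   72.7 -97.8]
R-B
180 [ 2  4 14 38 74 95 77 47 28 18 12  6  4  1  2  2]
181 [ 2  3  3 15 37 51 43 29 21 16 11  5  2  1  2  3]
182 [ 1  2  3  3 10 17 23 22 21 15  7  3  2  2  2  2]
183 [ 3  4  5  2  5 10 18 21 21 16  8  1  2  2  2  4]
184 [ 1  4  3  2  4 11 17 22 21 14  7  2  2  4  2  3]
185 [ 2  2  2  3  6 10 16 21 20 15  8  1  1  3  4  3]
186 [ 2  2  3  9 19 19 19 23 24 27 23 12  5  1  3  3]
187 [ 4  2 11 36 56 49 36 37 49 63 69 51 23  6  2  3]
188 [  1   5  31  77  99  93  74  70  85 104 112  96  60  22   6   3]
189 [  1   9  52 104 125 121 108 105 111 123 128 122  90  43  11   2]
190 [  3  10  54 107 128 128 122 122 124 130 133 127  95  45  11   3]
191 [  2   5  35  80 112 120 120 122 127 129 127 112  77  32   6   4]
192 [  3   2  11  39  69  89  96 103 104 102  93  73  40  13   3   2]
193 [ 3  3  2  9 23 41 50 56 56 51 40 26 11  4  2  4]
B
176 [39 39 36 28 22 40 71 95 78 45 31 36 39 51 52 56]
177 [49 46 38 27 22 40 72 98 86 6
[... 360 characters left out ...]
2  54  53]
183 [ 51  50  49  51  54  72  98 115 115  95  68  56  54  52  53  53]
184 [ 51  52  54  51  55  69  99 114 114  96  69  54  52  52  53  52]
185 [ 51  52  52  51  55  71  99 118 117  96  67  56  54  52  51  54]
186 [ 50  51  51  51  57  71  99 116 115  95  69  56  52  52  54  53]
187 [ 50  52  53  58  66  79  99 113 113  97  75  59  53  50  54  54]
188 [ 54  51  56  68  83  87  98 104 100  92  81  73  60  54  52  54]
189 [52 51 59 76 88 89 90 87 81 83 88 82 68 56 53 53]
190 [52 52 56 74 87 88 82 79 80 86 93 87 72 57 54 53]
191 [53 52 54 66 76 80 78 82 85 88 89 84 67 56 54 53]
192 [50 52 52 56 64 67 70 75 80 77 74 67 59 53 52 53]
193 [53 52 53 51 53 57 58 62 64 62 59 56 53 52 52 53]
```

Request:
{"op": "carry_out", "data": {"increments": [[[0.0003,-0.0003,0.002],[0,-0.001,0],1],[[0,0,0.0015],[0,0,0],1]]}}

```text
time: 23.05
tool_pos: [521.4, -41.8, 96.0]
tcp_rot: [180.0, 0.2, 177.6]
ft_force: [0.3, -0.8, -0.8]
finger_gap: 10.8
```

Request:
{"op": "carry_out", "data": {"increments": [[[0,0,0.001],[0,0,0],1]]}}

```text
time: 23.15
tool_pos: [521.4, -41.8, 94.9]
tcp_rot: [180.0, 0.2, 177.6]
ft_force: [0.1, 0.5, 0.6]
finger_gap: 11.0
```

Request:
{"op": "carry_out", "data": {"increments": [[[0,0,0.001],[0,0,0],1]]}}

```text
time: 23.25
tool_pos: [521.7, -41.6, 94.2]
tcp_rot: [180.0, 0.2, 177.6]
ft_force: [-0.3, 2.6, 4.2]
finger_gap: 10.7
```

Request:
{"op": "carry_out", "data": {"increments": [[[0,0.0007,0.0003],[0,0,0],1]]}}

```text
time: 23.35
tool_pos: [521.8, -40.8, 93.9]
tcp_rot: [180.0, 0.2, 177.6]
ft_force: [0.3, 0.5, -0.5]
finger_gap: 11.0
```

Request:
{"op": "carry_out", "data": {"increments": [[[0,0.0005,0.0008],[0,0,0],1]]}}

```text
time: 23.45
tool_pos: [521.8, -40.4, 93.1]
tcp_rot: [180.0, 0.2, 177.6]
ft_force: [-0.2, -1.0, 0.4]
finger_gap: 10.6
```

Request:
{"op": "carry_out", "data": {"increments": [[[0,0.0003,0.0008],[0,0,0],1]]}}

```text
time: 23.55
tool_pos: [521.6, -40.1, 92.0]
tcp_rot: [180.0, 0.2, 177.6]
ft_force: [-0.5, -0.7, -0.8]
finger_gap: 10.9
```

Request:
{"op": "carry_out", "data": {"increments": [[[0,-0.0002,0.0015],[0,0,0],1],[[0,0,0.0015],[0,0,0],1]]}}

```text
time: 23.75
tool_pos: [521.4, -40.3, 88.5]
tcp_rot: [180.0, 0.2, 177.6]
ft_force: [-0.4, -0.2, -1.0]
finger_gap: 11.1
```

Request:
{"op": "carry_out", "data": {"increments": [[[0,0,0.0015],[0,0,0],1],[[0,0,0.001],[0,0,0],1]]}}

```text
time: 23.95
tool_pos: [521.2, -40.3, 85.4]
tcp_rot: [180.0, 0.2, 177.6]
ft_force: [0.0, -0.8, -1.1]
finger_gap: 11.1
```

```bash
python3 plan.py
```

```text
t 23.95 tcp [521.24 -40.32  85.43] rot [1.7998e+02 1.5000e-01 1.7759e+02] F [ 0.04 -0.8  -1.1 ] T [-0.027 -0.034  0.035] gap 11.12 J [-10.1   2.4 106.4   0.   71.1 -97.7]
```

Request:
{"op": "carry_out", "data": {"increments": [[[0,0,0.0008],[0,0,0.04],1],[[0,0,0.0008],[0,0,-0.08],1],[[0,0,0.0008],[0,0,0.08],1],[[0,0,0.0008],[0,0,-0.08],1],[[0,0,0.0008],[0,0,0.04],1]]}}

```text
time: 24.45
tool_pos: [521.8, -40.6, 82.7]
tcp_rot: [-180.0, 0.2, 177.7]
ft_force: [-3.2, 0.1, 5.3]
finger_gap: 10.8
```

```bash
python3 plan.py
```

```text
t 24.45 tcp [521.8  -40.62  82.73] rot [-179.99    0.2   177.65] F [-3.18  0.07  5.27] T [ 0.085  0.682 -0.02 ] gap 10.79 J [-10.1   2.6 106.5   0.   70.7 -97.7]
```

Request:
{"op": "carry_out", "data": {"increments": [[[0.0004,0,0.0008],[0,0,0.04],1],[[0.0003,0,0.0008],[0,0,-0.08],1],[[0.0002,0,0.0008],[0,0,0.08],1],[[0.0002,0,0.0008],[0,0,-0.08],1],[[0.0002,0,0.0008],[0,0,0.04],1]]}}

```text
time: 24.95
tool_pos: [521.6, -40.6, 82.3]
tcp_rot: [-180.0, 0.3, 177.6]
ft_force: [-2.9, 0.9, 4.3]
finger_gap: 11.2
```

```bash
python3 plan.py
```

```text
t 24.95 tcp [521.62 -40.64  82.34] rot [-179.98    0.31  177.65] F [-2.92  0.94  4.32] T [ 0.099  0.473 -0.013] gap 11.17 J [-10.1   2.5 106.6   0.   70.5 -97.7]
```

Request:
{"op": "carry_out", "data": {"increments": [[[0.0005,0,0.0014],[0,0,0.05],1],[[0.0004,0,0.0014],[0,0,-0.1],1],[[0.0004,0,0.0014],[0,0,0.1],1],[[0.0003,0,0.0014],[0,0,-0.1],1]]}}

```text
time: 25.35
tool_pos: [521.6, -40.6, 81.1]
tcp_rot: [-180.0, 0.5, -179.7]
ft_force: [-4.3, 2.2, 8.1]
finger_gap: 11.0
```

```bash
python3 plan.py
```

```text
t 25.35 tcp [521.62 -40.58  81.05] rot [-179.95    0.48 -179.67] F [-4.27  2.15  8.13] T [ 0.471  1.004 -0.136] gap 10.99 J [ -10.1    2.4  106.9    0.    70.2 -100.4]
```

Request:
{"op": "carry_out", "data": {"increments": [[[0.0008,0,0.0012],[0,0.003,0.1],1],[[0.0006,0,0.0014],[0,0.003,-0.09],1],[[0.0006,0,0.0014],[0,0,0.09],1],[[0.0006,0,0.0014],[0,0,-0.09],1]]}}

```text
time: 25.75
tool_pos: [521.4, -40.6, 78.7]
tcp_rot: [-180.0, 0.4, 179.8]
ft_force: [-0.4, 1.0, 7.3]
finger_gap: 10.9
```

```bash
python3 plan.py
```

```text
t 25.75 tcp [521.44 -40.56  78.74] rot [-179.95    0.43  179.8 ] F [-0.35  0.99  7.28] T [ 0.255  0.278 -0.014] gap 10.94 J [-10.1   2.6 106.9   0.   70.  -99.9]
```

Advancing at 17 mm depth; continue.

Request:
{"op": "carry_out", "data": {"increments": [[[0.0005,0,0.0012],[0,0.002,0.08],1],[[0.0005,0,0.0014],[0,0.002,-0.08],1],[[0.0005,0,0.0014],[0,0,0.08],1],[[0.0005,0,0.0014],[0,0,-0.08],1]]}}

```text
time: 26.15
tool_pos: [521.5, -40.5, 76.3]
tcp_rot: [-180.0, 0.4, 179.8]
ft_force: [-3.0, 2.1, 10.5]
finger_gap: 10.7
```

```bash
python3 plan.py
```

```text
t 26.15 tcp [521.53 -40.53  76.31] rot [-179.95    0.44  179.83] F [-2.96  2.14 10.49] T [ 0.294  0.678 -0.078] gap 10.7 J [-10.1   2.8 107.    0.   69.7 -99.9]
```

Request:
{"op": "carry_out", "data": {"increments": [[[0.0008,0,0.0013],[0,0.003,0.08],1],[[0.0007,0,0.0014],[0,0.002,-0.08],1],[[0.0007,0,0.0014],[0,0,0.08],1],[[0.0007,0,0.0014],[0,0,-0.08],1],[[0.0006,0,0.0014],[0,0,0.08],1],[[0.0006,0,0.0014],[0,0,-0.08],1]]}}

```text
time: 26.75
tool_pos: [521.3, -40.3, 73.8]
tcp_rot: [-180.0, 0.6, 179.8]
ft_force: [-1.8, -0.6, 5.8]
finger_gap: 10.7
```

```bash
python3 plan.py
```

```text
t 26.75 tcp [521.28 -40.3   73.78] rot [-179.96    0.6   179.82] F [-1.79 -0.61  5.79] T [ 0.076  0.464 -0.023] gap 10.69 J [-1.010e+01  2.800e+00  1.073e+02  1.000e-01  6.930e+01 -9.990e+01]
```

Request:
{"op": "carry_out", "data": {"increments": [[[0.0006,0,0.0016],[0,0.004,0.08],1],[[0.0006,0,0.0016],[0,0.003,-0.08],1],[[0.0006,0,0.0016],[0,0.002,0.08],1],[[0.0006,0,0.0016],[0,0,-0.08],1],[[0.0006,0,0.0016],[0,0,0.08],1],[[0.0006,0,0.0016],[0,0,-0.08],1]]}}

```text
time: 27.35
tool_pos: [521.4, -40.4, 68.2]
tcp_rot: [-180.0, 0.5, 179.8]
ft_force: [-1.1, 0.6, 6.4]
finger_gap: 11.0
```

```bash
python3 plan.py
```

```text
t 27.35 tcp [521.35 -40.39  68.23] rot [-179.96    0.51  179.79] F [-1.09  0.65  6.42] T [ 0.165  0.276 -0.06 ] gap 10.97 J [-1.010e+01  3.300e+00  1.074e+02  1.000e-01  6.870e+01 -9.990e+01]
```

Request:
{"op": "carry_out", "data": {"increments": [[[0.0004,0,0.0014],[0,0.003,0.06],1],[[0.0004,0,0.0014],[0,0.003,-0.06],1],[[0.0004,0,0.0014],[0,0.002,0.06],1],[[0.0004,0,0.0014],[0,0,-0.03],1]]}}

```text
time: 27.75
tool_pos: [521.6, -40.4, 65.0]
tcp_rot: [-180.0, 0.3, 178.1]
ft_force: [-1.3, 0.9, 7.3]
finger_gap: 11.0
```

```bash
python3 plan.py
```

```text
t 27.75 tcp [521.57 -40.39  64.96] rot [-179.98    0.25  178.11] F [-1.28  0.85  7.31] T [ 0.173  0.413 -0.06 ] gap 11.05 J [-10.1   3.9 107.2   0.   68.7 -98.2]
```

Request:
{"op": "carry_out", "data": {"increments": [[[0.0003,0,0.0012],[0,0.002,0.03],1],[[0.0003,0,0.0012],[0,0.001,-0.03],1],[[0.0003,0,0.0012],[0,0,0.02],1]]}}

```text
time: 28.05
tool_pos: [521.8, -40.5, 63.7]
tcp_rot: [-180.0, 0.2, 177.0]
ft_force: [-6.7, 1.4, 14.1]
finger_gap: 10.8
```

Request:
{"op": "carry_out", "data": {"increments": [[[0.0004,0,0.0013],[0,0,-0.02],1],[[0.0004,0,0.0015],[0,0,0.01],1]]}}

```text
time: 28.25
tool_pos: [521.8, -40.4, 63.7]
tcp_rot: [-180.0, 0.2, 177.6]
ft_force: [-6.5, 1.0, 14.5]
finger_gap: 10.7
```

```bash
python3 plan.py
```

```text
t 28.25 tcp [521.77 -40.44  63.67] rot [-179.98    0.25  177.58] F [-6.53  0.95 14.51] T [0.282 1.366 0.037] gap 10.66 J [-10.1   4.  107.2   0.   68.5 -97.6]
```

Request:
{"op": "carry_out", "data": {"increments": [[[0.0002,0,0.0002],[0,0.002,0],1],[[0,-0.0002,0.0003],[0,0,0.12],1],[[0,-0.0002,0.0003],[0,0,0.12],1]]}}

```text
time: 28.55
tool_pos: [521.6, -40.5, 63.8]
tcp_rot: [180.0, 0.1, 163.5]
ft_force: [-2.5, 0.9, 4.7]
finger_gap: 10.7
```

```bash
python3 plan.py
```

```text
t 28.55 tcp [521.56 -40.48  63.78] rot [1.7996e+02 1.2000e-01 1.6353e+02] F [-2.49  0.91  4.67] T [0.234 0.549 0.011] gap 10.7 J [-10.1   4.1 107.1   0.   68.7 -83.6]
```

Request:
{"op": "carry_out", "data": {"increments": [[[0.0001,-0.0002,0.0002],[0,0,0.12],1],[[0,-0.0002,0.0002],[0,0,0.12],1],[[0,-0.0002,0.0002],[0,0,0.12],1]]}}

```text
time: 28.85
tool_pos: [521.4, -40.5, 63.8]
tcp_rot: [179.9, 0.1, 142.1]
ft_force: [-1.7, 1.2, 2.6]
finger_gap: 10.9
```

```bash
python3 plan.py
```

```text
t 28.85 tcp [521.38 -40.47  63.77] rot [1.7988e+02 6.0000e-02 1.4207e+02] F [-1.69  1.22  2.63] T [0.248 0.364 0.043] gap 10.93 J [-1.010e+01  4.000e+00  1.072e+02  1.000e-01  6.870e+01 -6.220e+01]
```

Request:
{"op": "carry_out", "data": {"increments": [[[0.0003,-0.0002,0.0002],[0,0,0.12],1],[[0.0001,-0.0002,0.0002],[0,0,0.12],1],[[0.0001,-0.0002,0.0002],[0,0,0.12],1]]}}

```text
time: 29.15
tool_pos: [521.2, -40.5, 63.8]
tcp_rot: [179.8, 0.0, 120.6]
ft_force: [-1.4, -0.3, 2.5]
finger_gap: 10.8
```

```bash
python3 plan.py
```

```text
t 29.15 tcp [521.23 -40.5   63.79] rot [1.7980e+02 5.0000e-02 1.2059e+02] F [-1.45 -0.33  2.46] T [0.101 0.256 0.153] gap 10.83 J [-1.010e+01  4.000e+00  1.073e+02  1.000e-01  6.860e+01 -4.080e+01]
```

Request:
{"op": "carry_out", "data": {"increments": [[[0.0001,-0.0003,0.0002],[0.001,0,0.12],1],[[0,-0.0002,0.0002],[0.001,0,0.12],1],[[0,-0.0002,0.0002],[0,0,0.12],1],[[0,-0.0002,0.0002],[0,0,0.1],1]]}}

```text
time: 29.55
tool_pos: [521.1, -40.5, 63.8]
tcp_rot: [179.8, -0.0, 93.1]
ft_force: [-0.5, 0.6, 1.5]
finger_gap: 10.7
```

```bash
python3 plan.py
```

```text
t 29.55 tcp [521.08 -40.5   63.82] rot [ 1.7984e+02 -2.0000e-02  9.3120e+01] F [-0.51  0.64  1.53] T [0.081 0.291 0.041] gap 10.74 J [-1.010e+01  4.000e+00  1.072e+02  1.000e-01  6.860e+01 -1.320e+01]
```

Request:
{"op": "carry_out", "data": {"increments": [[[0,0,0.0003],[0,0,0.09],1],[[0,0,0.0003],[0,0,0.05],1]]}}

```text
time: 29.75
tool_pos: [521.1, -40.5, 63.8]
tcp_rot: [179.9, -0.0, 84.7]
ft_force: [-2.3, -0.5, 4.9]
finger_gap: 10.8
```

```bash
python3 plan.py
```

```text
t 29.75 tcp [521.11 -40.49  63.8 ] rot [ 1.7986e+02 -3.0000e-02  8.4670e+01] F [-2.33 -0.53  4.91] T [0.054 0.578 0.043] gap 10.75 J [-10.1   4.  107.2   0.   68.6  -4.8]
```

Request:
{"op": "carry_out", "data": {"increments": [[[0,0,0.0003],[0,0,0.05],1]]}}

```text
time: 29.85
tool_pos: [521.1, -40.5, 63.8]
tcp_rot: [179.9, -0.0, 81.7]
ft_force: [-2.7, 0.1, 5.1]
finger_gap: 10.9
```

```bash
python3 plan.py
```

```text
t 29.85 tcp [521.07 -40.48  63.77] rot [ 1.7987e+02 -4.0000e-02  8.1690e+01] F [-2.75  0.11  5.05] T [0.066 0.54  0.09 ] gap 10.9 J [-10.1   4.  107.2   0.   68.7  -1.8]
```

Request:
{"op": "carry_out", "data": {"increments": [[[0,0,0.0003],[0,0,0.04],1]]}}

```text
time: 29.95
tool_pos: [521.1, -40.5, 63.8]
tcp_rot: [179.9, -0.0, 79.3]
ft_force: [-2.1, 1.0, 3.5]
finger_gap: 10.9
```

```bash
python3 plan.py
```

```text
t 29.95 tcp [521.07 -40.46  63.78] rot [ 1.7988e+02 -4.0000e-02  7.9290e+01] F [-2.13  0.97  3.49] T [0.108 0.526 0.228] gap 10.94 J [-10.1   4.  107.2   0.   68.7   0.6]
```

Request:
{"op": "carry_out", "data": {"increments": [[[0,0,0.0003],[0,0,0.025],1]]}}

```text
time: 30.05
tool_pos: [521.1, -40.4, 63.8]
tcp_rot: [179.9, -0.0, 77.8]
ft_force: [-2.6, 0.5, 4.3]
finger_gap: 10.6
```

```bash
python3 - <<'E'
from kov import *
st(); 
s=avg("scene",4); t=cam("top"); q=st()
p=q["tool_pos"]
ov(s,(-.65,-.457),(p[0],p[1],p[2]-42.8),q["tcp_rot"][2]-180,"pics/d1.png",roi=(244,158,284,208))
cv2.imwrite("pics/d2.png",cv2.resize(s.img[150:210,235:295],None,fx=9,fy=9,interpolation=2))
cv2.imwrite("pics/d3.png",cv2.resize(t.img,None,fx=1.5,fy=1.5)); cv2.imwrite("pics/d4.png",cv2.resize(s.img,None,fx=1.5,fy=1.5))
E
```

```text
t 30.05 tcp [521.09 -40.44  63.77] rot [ 1.7989e+02 -4.0000e-02  7.7790e+01] F [-2.55  0.51  4.29] T [0.16  0.597 0.265] gap 10.61 J [-10.1   4.  107.2   0.   68.7   2.1]
t 30.3 tcp [521.12 -40.45  63.78] rot [ 1.7988e+02 -4.0000e-02  7.7930e+01] F [-3.92  1.13  5.36] T [0.109 0.71  0.182] gap 10.64 J [-10.1   4.  107.2   0.   68.7   2. ]
pix offset [-0.65  -0.457]
```

View pics/d1.png

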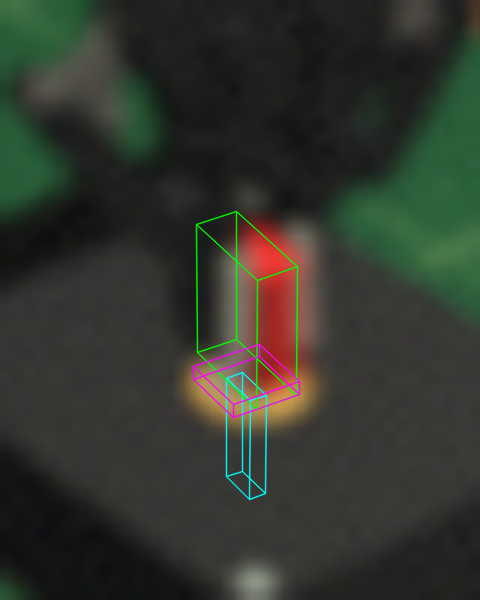

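View pics/d2.png

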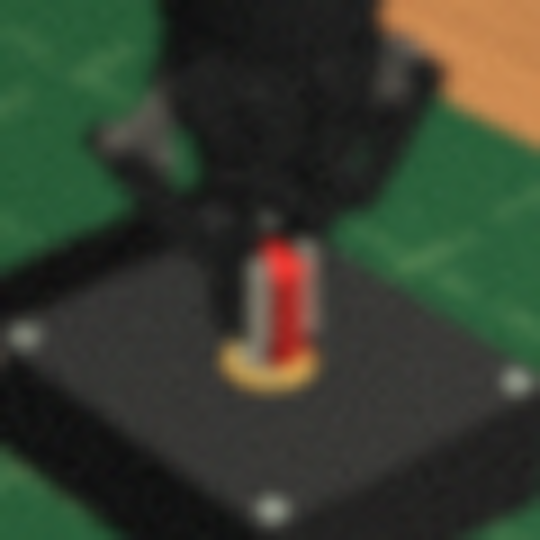

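View pics/d3.png

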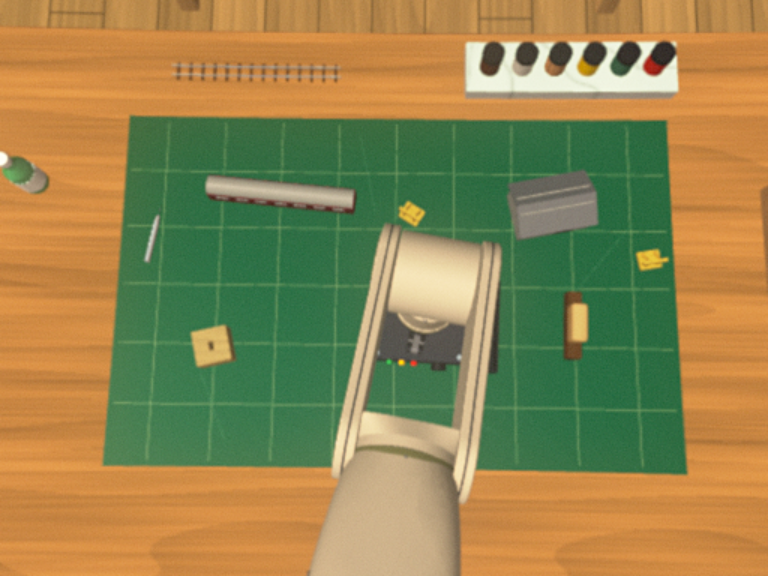

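View pics/d4.png

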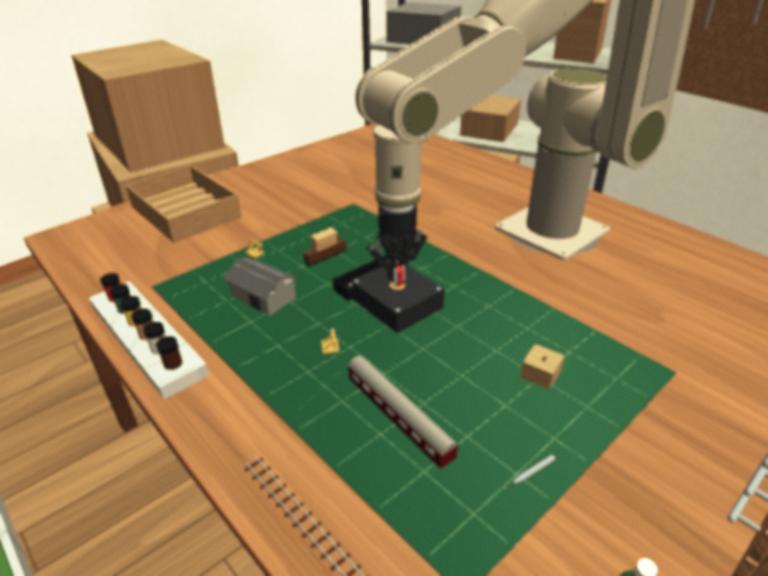

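Request:
{"op": "carry_out", "data": {"increments": [[[0,0,0.0003],[0,0,0.03],1]]}}

```text
time: 30.4
tool_pos: [521.1, -40.4, 63.8]
tcp_rot: [179.9, -0.0, 76.3]
ft_force: [-3.8, 0.5, 6.5]
finger_gap: 10.9
```

Request:
{"op": "carry_out", "data": {"increments": [[[0,0,0.0003],[0,0,0.03],1]]}}

```text
time: 30.5
tool_pos: [521.1, -40.4, 63.8]
tcp_rot: [179.9, -0.0, 74.6]
ft_force: [-3.3, 1.0, 6.1]
finger_gap: 10.8
```

```bash
python3 - <<'E'
from plan import *
st(); cam("top"); cam("top"); st()
E
```

```text
t 30.5 tcp [521.1  -40.42  63.76] rot [ 1.799e+02 -3.000e-02  7.458e+01] F [-3.27  0.97  6.09] T [0.121 0.741 0.581] gap 10.78 J [-10.1   4.  107.2   0.   68.7   5.3]
t 30.6 tcp [521.13 -40.41  63.77] rot [ 1.7989e+02 -3.0000e-02  7.4590e+01] F [-3.84  0.61  6.94] T [0.133 0.694 0.486] gap 10.99 J [-10.1   4.  107.2   0.   68.7   5.3]
```

```bash
python3 -c "
from plan import *
print(r.hand_in()); st()"
```

```text
the job is handed in; nothing more can be done
None
the job is handed in; nothing more can be done
```

I finished the job and handed it in at about 30.6 s of the 72 s allowed. The arm was still holding the key turned.

- **Chips:** I swept all three into the catch tray in one pass. The top picture taken afterwards showed them inside it. The middle one lies close against, or leans on, the wall on the unit's side. The arm covers part of the tray in the last top picture, so I could not check the chips again at the end.
- **Scraper:** it stands upright on the mat at about x 519, y −293, well clear of the tray.
- **Key:** I drew it from the stand and worked it past both pins with wiggles of up to about 3°. It stopped at tool height 63.7 mm, against the 63.8 mm I expected for fully home.
- **Lock:** the tool turned about 103° clockwise, which includes play in the slot and some give in the grip. The moment on the wrist then rose to about 0.5 N m, well above the 0.1 N m spring, so the lock should be at its stop. I have no direct reading of the lock angle; the last scene picture shows the key seated and turned.
- **Other checks:** the coach, shed, buffer stops and pin vise appear unmoved in the last pictures. The highest force I read was about 30 N, when the scraper pressed on the mat.
- **Disagreement:** the two cameras differed by 4–5 mm in y. I settled it from the key grasp and from contact in the keyhole.

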